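# Tip over and weigh the gland nuts

## Task

Weigh the damper gland nuts, of which there are three or four: first tip every standing nut over with a light push so that it lies on its plain face on the mat, collar up, without lifting any that still stands, and then, with the pan empty, zero the scale by holding its left recessed button (as seen from the robot) in with the pin of the stylus for half a second. Set all the nuts gently on the pan, side by side, collar up and not overhanging, and without zeroing again hold in the right button with the stylus to store the weight. Leave the nuts on the pan, lay the stylus back on its cork pad, and leave the other things where they are.

Things in the scene. Friction and masses are not known exactly. Their poses are not given: they have to be found in the camera images.
- nut1: steel gland nut, one of 3 or 4 alike (None if absent): hexagonal ring 12 mm thick, 46 mm across flats, 53 mm across corners, 23 mm bore, 0.15 kg; one face plain, the other with a round collar 32 mm across, 6 mm proud. Origin: on its axis in the plain face; z points towards the collar; flats face 30, 90, 150.. degrees from x about z. Lying right: z up, origin at the height of what it lies on
- nut2: as nut1. At the start every nut stands on one flat on the mat, z level and in any direction, origin 23 mm above the mat. Pushed on the collar side, 30 to 40 mm above the mat, it topples after leaning about 17 degrees and falls plain face down
- nut3: as nut1
- nut4: as nut1
- mat: flat black rubber mat fixed to the bench, 300 x 300 mm, 3 mm thick, on which the nuts stand; origin at the centre of its underside
- pad: flat cork pad fixed to the bench, 180 mm (x) by 90 mm (y), 4 mm thick, the stylus's place; origin at the centre of its underside
- stylus: stylus, 0.06 kg: square aluminium handle 70 x 16 x 16 mm with a steel pin 6 mm in diameter sticking out 60 mm in +x. Origin on its axis (12 mm above the bench as it lies on the pad); the handle spans x -55 to +15 mm, the pin x +15 to +75 mm. Any of its four sides may be down. It can be gripped across the handle from above at x -20 mm and stays level in the grip
- stylus_tip (a point): the point of the stylus's pin, 75 mm along x from its origin; axes as the stylus
- scale: white bench scale fixed to the bench: 150 x 190 mm steel weighing pan behind (+x), a 45 mm deep console on its robot side (-x), with a display between two small recessed buttons. Origin on the bench below the pan's centre; x points from the console to the pan, console front at x -120 mm, console top 46 mm, pan top 50 mm above the bench
- pan (a point): centre of the flat, rimless steel pan, on its top surface, 50 mm above the bench; the pan spans 75 mm either way along x and 95 mm either way along y; axes as the scale
- zero_mouth (a point): mouth of the notch of the zero button, the left one seen from the robot (scale y +55 mm): centre of the notch's width in the console's front face, 28 mm above the bench; x points into the notch. The notch is 18 mm wide, open in front and above, floor 14 mm above the bench; the black button's face (14 mm wide, 15 to 41 mm above the bench) lies 10 mm inside
- zero_button (a joint): travel of the zero button, m: 0 out, 0.005 fully in, along the scale's +x; about 4 N presses it fully; springs back. It counts as pressed beyond 0.003
- store_mouth (a point): the same for the store button, the right one seen from the robot (scale y -55 mm)
- store_button (a joint): travel of the store button, as the zero button
- spacer: bystander: small brass ring, 28 mm across, 10 mm high, lying in the middle of the mat; origin under its centre
- screwdriver: bystander: screwdriver beyond the mat
- wrench: bystander: wrench to the right of the scale
- pliers: bystander: pliers with blue grips, beyond the pad
- grease: bystander: grease jar, left
- piston: bystander: damper piston standing on its head, right

How it is judged:
On the way, in this order (a step that is already met when the one before it is completed fails the run):
1. every nut lies on its plain face on the mat, collar up (angle between each of nut1, nut2, nut3, nut4's own z axis and vertical below 0.12 rad and z of nut1 in the frame of mat between -0.001 and 0.009 m and linear speed of each of nut1, nut2, nut3, nut4 below 0.05 m/s and z of nut2 in the frame of mat between -0.001 and 0.009 m and z of nut3 in the frame of mat between -0.001 and 0.009 m and z of nut4 in the frame of mat between -0.001 and 0.009 m), for 0.2 s.
2. with the pan empty, the stylus's pin holds the zero button in (value of joint zero_button above 0.003 m and distance between stylus_tip and zero_mouth below 0.02 m and horizontal distance between each of nut1, nut2, nut3, nut4 and pan above 0.13 m), for 0.2 s.
3. with all the nuts lying on the pan, the stylus's pin holds the store button in (value of joint store_button above 0.003 m and distance between stylus_tip and store_mouth below 0.02 m and angle between each of nut1, nut2, nut3, nut4's own z axis and vertical below 0.12 rad and x of nut1 in the frame of pan between -0.055 and 0.055 m and y of nut1 in the frame of pan between -0.075 and 0.075 m and z of nut1 in the frame of pan between -0.004 and 0.005 m and linear speed of each of nut1, nut2, nut3, nut4 below 0.02 m/s and x of nut2 in the frame of pan between -0.055 and 0.055 m and y of nut2 in the frame of pan between -0.075 and 0.075 m and z of nut2 in the frame of pan between -0.004 and 0.005 m and x of nut3 in the frame of pan between -0.055 and 0.055 m and y of nut3 in the frame of pan between -0.075 and 0.075 m and z of nut3 in the frame of pan between -0.004 and 0.005 m and x of nut4 in the frame of pan between -0.055 and 0.055 m and y of nut4 in the frame of pan between -0.075 and 0.075 m and z of nut4 in the frame of pan between -0.004 and 0.005 m), for 0.2 s.
At the end, for the whole second after the job is handed in: every nut lies collar up (within 0.12 rad) directly on the scale's pan, its centre within 55 mm (x) and 75 mm (y) of the pan's centre, at rest; the stylus lies on the cork pad, its origin over the pad; both buttons are out (angle between each of nut1, nut2, nut3, nut4's own z axis and vertical below 0.12 rad and x of nut1 in the frame of pan between -0.055 and 0.055 m and y of nut1 in the frame of pan between -0.075 and 0.075 m and z of nut1 in the frame of pan between -0.004 and 0.005 m and linear speed of each of nut1, nut2, nut3, nut4, stylus below 0.02 m/s and x of nut2 in the frame of pan between -0.055 and 0.055 m and y of nut2 in the frame of pan between -0.075 and 0.075 m and z of nut2 in the frame of pan between -0.004 and 0.005 m and x of nut3 in the frame of pan between -0.055 and 0.055 m and y of nut3 in the frame of pan between -0.075 and 0.075 m and z of nut3 in the frame of pan between -0.004 and 0.005 m and x of nut4 in the frame of pan between -0.055 and 0.055 m and y of nut4 in the frame of pan between -0.075 and 0.075 m and z of nut4 in the frame of pan between -0.004 and 0.005 m and x of stylus in the frame of pad between -0.09 and 0.09 m and y of stylus in the frame of pad between -0.045 and 0.045 m and z of stylus in the frame of pad between 0.008 and 0.016 m and value of joint each of zero_button, store_button below 0.0015 m); the robot touches nothing.
It fails at once if a nut that still stands is lifted off the mat ((angle between nut1's own z axis and vertical above 0.7 rad and height (world z) of nut1 above 0.05 m) or (angle between nut2's own z axis and vertical above 0.7 rad and height (world z) of nut2 above 0.05 m) or (angle between nut3's own z axis and vertical above 0.7 rad and height (world z) of nut3 above 0.05 m) or (angle between nut4's own z axis and vertical above 0.7 rad and height (world z) of nut4 above 0.05 m)).
It fails at once if a nut is dropped onto the pan from 2 cm or more ((horizontal distance between nut1 and pan below 0.11 m and z of nut1 in the frame of pan below 0.012 m and linear speed of nut1 above 0.6 m/s) or (horizontal distance between nut2 and pan below 0.11 m and z of nut2 in the frame of pan below 0.012 m and linear speed of nut2 above 0.6 m/s) or (horizontal distance between nut3 and pan below 0.11 m and z of nut3 in the frame of pan below 0.012 m and linear speed of nut3 above 0.6 m/s) or (horizontal distance between nut4 and pan below 0.11 m and z of nut4 in the frame of pan below 0.012 m and linear speed of nut4 above 0.6 m/s)).
It fails at once if the zero button is pressed with nuts on the pan (value of joint zero_button above 0.003 m and horizontal distance between any of nut1, nut2, nut3, nut4 and pan below 0.1 m).
It fails at once if a bystander is moved more than 30 mm (distance of any of spacer, screwdriver, wrench, pliers, grease, piston from where it was at the start of the episode above 0.03 m).
Of nut1, nut2, nut3, nut4 only 3 to 4 are there at a start; the rules pass over those that are not, and their reading is None.
At some moment in a run one of stylus may be knocked a few centimetres aside while the robot is not near it.
It also fails if it takes over 210 s, if anything falls off the work surface, if the arm or the gripper's body presses on something with over 40 N, if the wrist force passes 120 N, or if a joint passes its speed limit or range.

## Robot

A 7-joint arm with a two-finger parallel gripper is mounted at the origin on the work surface. World frame = base frame: x ahead of the robot, y to its left, z up, the work surface at z = 0. Lengths are in m, angles in rad, forces in N, time in s.
With the tool pointing down it reaches from about 0.4 to 0.875 m from the base axis. Payload 19.3 kg.
Tool frame: the origin (TCP) lies midway between the tips of the shut fingers; the grasp point (between the pads) lies bot.pinch_z behind it (bot.pinch_z is the distance from the TCP to the grasp point, in m); z points along the fingers, y is the line along which they close (so a half turn about z gives the same grasp; the last joint's range is limited). The gripper opens to 85 mm and grips with 20 to 120 N. Pads are 22 mm wide; open, the fingers measure 114 mm over their backs; the gripper's body (76 mm by 85 mm) begins 54 mm behind the grasp point. The pads swing forward as they close: fully open they stand 13 mm farther back than shut.
Start: joints at [1.159, 0.521, -0.036, 1.599, 0.021, 1.021, -0.113], TCP at [0.209, -0.589, 0.192] pointing down, gripper open.
Joint ranges: [-2.91, 2.91], [-0.3, 2.13], [-1.5, 1.42], [0.17, 2.43], [-1.26, 4.41], [0.16, 1.93], [-2.52, 2.52]. Speed limits (rad/s): [1.89, 1.89, 2.39, 2.39, 3.01, 3.01, 3.01].

## Interface

Orientations are given as [roll, pitch, yaw] about the fixed x, y, z axes, in that order (R = Rz(yaw) Ry(pitch) Rx(roll)).
In Python, from workcell import readout, grab_frame, camera_info, workorder, bot gives the robot as it stands. The module is installed in compiled form; this text tells all that it offers.
- The arm moves only by the tool drive_tool, never from a script. Its argument "targets" is a list of rows, each an object of numbers: "dx", "dy", "dz": the shift along the tool's x, y, z as a fraction of full scale; "yaw": the turn about the tool's z as a fraction of full scale; "fingers": the closure, from 0 (fully open) to 1 (shut). In form: [{"dx": .., "dy": .., "dz": .., "yaw": .., "fingers": ..}, ...]. A call has 1 to 20 rows; each row shifts and turns the commanded pose from where the row before left it, along the tool's axes as they then stand; what a row does not reach is not made up. Full scale, the value 1, is 0.1 m for a shift and 90 degrees for a turn. A row lasts 1/10 s, in which the tool goes at most 50 mm and 8.59 degrees, less where a joint would pass 70% of its speed; a pose out of reach is approached as far as the arm can. A call with a number of a shift or a turn outside -1 to 1 is refused whole. A call with a gripper value outside its range is refused whole. The fingers move at their own pace and stop on an object; "squeeze" is the grip in N (left out, the last holds). Time passes only in rows, so rows that do not move let the fingers close. It gives the time, the measured TCP pose, the force, the opening and the grip force at its end, in the units of the state.
- readout.observe(): the state, without advancing time (a new reading comes with each control period).
- grab_frame(name): name is "scene" or "top" or "wrist"; returns the picture (400x640x3 uint8, blue, green, red); there is no depth.
- camera_info(name): a dict with "fx", "fy", "cx", "cy" (pixels), "T" (4x4, takes a point from camera to world coordinates); the wrist camera has in their place "hand_eye" (4x4, takes a point from camera to tool coordinates, whose origin is the TCP and whose axes are the flange's). Camera axes: x right, y up, looking along -z (the intrinsics and any distortion apply to the point x, -y, -z); pixel columns grow to the right and rows downward; lengths in m; the calibration is good to about 2 mm. A picture is of the moment at which its call begins: read the wrist's pose just before it. camera_info takes no time and is no camera call.
- workorder.job_done(): hands the job in; it is judged then, once.
The state is a dict: "clock": time; "qpos": joint angles; "qd": joint speeds; "joint_efforts": joint torques, N m; "position": TCP position; "tool_rot": TCP orientation; "force": force on the tool from outside, world axes, zero at the start; "moment": the same for the moment, N m; "grip_width": finger opening in m; "finger_force": force on a finger pad.
Only numpy, scipy, OpenCV 4.12 (cv2) and the standard library are available. Lean on these libraries where they do the work, as an engineer would, in place of code of your own. Each camera call takes 0.05 s, during which the arm holds its last target. There are 200 camera calls.

## Working session

There is one attempt and no reset: what is moved stays moved. The work goes in short steps, Python scripts to look and compute and a tool call to move; the robot and the scene stay as the last step left them, time stands still between calls to the robot, and variables do not carry over. Pictures are saved under pics/ and viewed, at most 14 in all, crops included, and the job is handed in when it is done.

Besides the shell and the picture viewer there is one more tool, called as a command line: name --argument value ..., lists and objects as JSON in quotes. drive_tool: Moves the arm, as the interface text tells. Shift numbers are shares of 0.1 m and turn numbers shares of 90 degrees, none past 1 either way. Its arguments: {"type":"object","properties":{"targets":{"type":"array","items":{"type":"object","properties":{"dx":{"type":"number","minimum":-1,"maximum":1},"dy":{"type":"number","minimum":-1,"maximum":1},"dz":{"type":"number","minimum":-1,"maximum":1},"yaw":{"type":"number","minimum":-1,"maximum":1},"fingers":{"type":"number"}}}},"squeeze":{"type":"number"}},"required":["targets"]}

```bash
mkdir -p pics; python3 - <<'E'
from workcell import readout, grab_frame, camera_info, bot
import cv2, numpy as np
print(readout.observe()); print(bot.pinch_z)
for n in ("scene","top","wrist"):
    print(n,camera_info(n)); cv2.imwrite(f"pics/{n}0.png",grab_frame(n))
E
```

```text
{'clock': 0.0, 'qpos': array([ 1.1588145 ,  0.52200689, -0.03635179,  1.60000626,  0.0212191 ,
        1.02109807, -0.11280063]), 'qd': array([-1.16445542e-04,  5.08814386e-05, -1.07213268e-03,  4.76931026e-04,
       -1.27211829e-03, -1.98266745e-03, -7.03391160e-04]), 'joint_efforts': array([ 5.41414247e-04, -9.27118492e+01,  1.98040254e+00, -3.69943357e+01,
        1.80507096e-02,  7.89305835e-03,  1.55312456e-06]), 'position': array([ 0.20932093, -0.58849919,  0.19143055]), 'tool_rot': array([-3.14046297e+00,  8.51586076e-05,  3.41802378e-01]), 'force': array([-0.28093106,  0.29470966,  0.18284993]), 'moment': array([-0.04029141,  0.04175053, -0.01972052]), 'finger_force': 0.0, 'grip_width': 0.08530742307390153}
0.0187
scene {'fx': 435.0061931910827, 'fy': 435.0061931910827, 'cx': 313.5434311949296, 'cy': 198.7509886668085, 'T': array([[ 0.48806888, -0.50878669,  0.70917196,  1.43203067],
       [ 0.8727324 ,  0.29497568, -0.38900836, -0.54318966],
       [-0.01126621,  0.80878022,  0.58800308,  0.80995367],
       [ 0.        ,  0.        ,  0.        ,  1.        ]])}
top {'fx'
[... 208 characters left out ...]
8e-01,  1.64223590e-02, -3.68650658e-03,
        -5.45236375e-02],
       [-1.24618734e-03,  1.46196031e-01,  9.89254855e-01,
         1.72895237e+00],
       [ 0.00000000e+00,  0.00000000e+00,  0.00000000e+00,
         1.00000000e+00]])}
wrist {'fx': 305.7471680044018, 'fy': 305.7471680044018, 'cx': 319.3660899196142, 'cy': 197.12474647549223, 'hand_eye': array([[-2.01696059e-04,  9.46174243e-01,  3.23657630e-01,
         8.33205552e-02],
       [ 9.99999825e-01,  1.09328237e-05,  5.91216302e-04,
        -5.20420261e-04],
       [ 5.55855145e-04,  3.23657693e-01, -9.46174080e-01,
        -1.80972493e-01],
       [ 0.00000000e+00,  0.00000000e+00,  0.00000000e+00,
         1.00000000e+00]])}
```

View pics/top0.png

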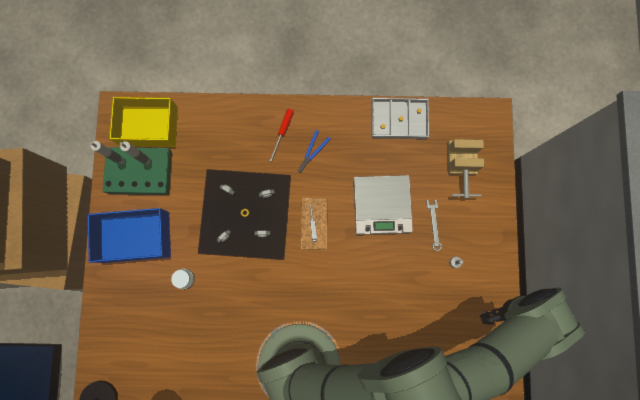

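View pics/scene0.png

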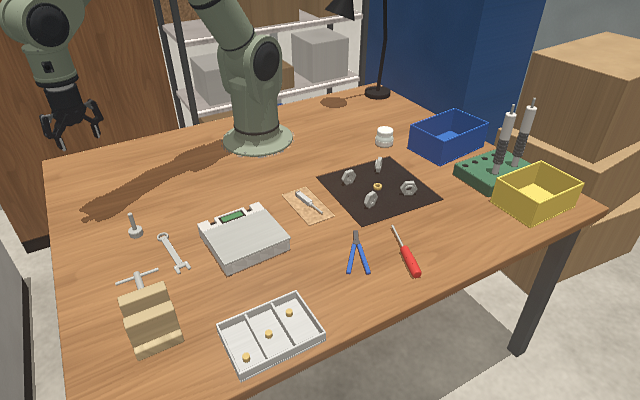

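The top view shows four nuts standing on the mat, at about (227,189), (266,194), (224,236) and (262,234). The spacer is at (245,212), the stylus at (314,222) with its pin towards +x, and the scale at (383,205). Next I'll enlarge these areas.

```bash
cat > h.py <<'E'
from workcell import readout, grab_frame, camera_info, bot
import cv2, numpy as np
from scipy.spatial.transform import Rotation as R
def camT(n, st=None):
    c=camera_info(n)
    if n!="wrist": return c,np.array(c["T"])
    st=st or readout.observe(); T=np.eye(4)
    T[:3,:3]=R.from_euler("xyz",st["tool_rot"]).as_matrix(); T[:3,3]=st["position"]
    return c,T@c["hand_eye"]
def p2w(cT,u,v,z):
    c,T=cT; d=T[:3,:3]@np.array([(u-c["cx"])/c["fx"],-(v-c["cy"])/c["fy"],-1])
    return T[:3,3]+d*(z-T[2,3])/d[2]
def w2p(cT,p):
    c,T=cT; q=T[:3,:3].T@(np.asarray(p)-T[:3,3])
    return np.array([c["cx"]+c["fx"]*q[0]/-q[2], c["cy"]+c["fy"]*q[1]/q[2]])
def rect(cT,img,x0,x1,y0,y1,z,s):
    "orthographic map of plane z: rows x descending, columns y descending, s px/m"
    H,W=int((x1-x0)*s),int((y1-y0)*s)
    src=np.float32([[0,0],[W,0],[W,H],[0,H]])
    dst=np.float32([w2p(cT,(x,y,z)) for x,y in ((x1,y1),(x1,y0),(x0,y0),(x0,y1))])
    return cv2.warpPerspective(img,cv2.getPerspectiveTransform(dst,src),(W,H),flags=cv2.INTER_CUBIC)
E
python3 - <<'E'
from h import *
t=camT("top"); s=camT("scene")
for u,v,z in [(227,189,.026),(266,194,.026),(224,236,.026),(262,234,.026),(245,212,.01),(314,222,.012),(383,190,.05)]:
    print(u,v,p2w(t,u,v,z).round(3))
for p in [(207,171),(290,176),(283,258),(199,254)]: print("mat",p2w(t,*p,.003).round(3))
im=cv2.imread("pics/top0.png"); sc=cv2.imread("pics/scene0.png")
a=cv2.resize(im[165:262,195:335],None,fx=5.7,fy=5.7,interpolation=cv2.INTER_CUBIC)
cv2.imwrite("pics/c1.png",a)
b=cv2.resize(sc[145:230,280:445],None,fx=4.8,fy=4.8,interpolation=cv2.INTER_CUBIC)
cv2.imwrite("pics/c2.png",b)
E
```

```text
227 189 [0.593 0.264 0.026]
266 194 [0.578 0.128 0.026]
224 236 [0.429 0.267 0.026]
262 234 [0.439 0.137 0.026]
245 212 [0.516 0.2   0.01 ]
314 222 [ 0.484 -0.041  0.012]
383 190 [ 0.594 -0.276  0.05 ]
mat [0.661 0.342 0.003]
mat [0.648 0.047 0.003]
mat [0.359 0.064 0.003]
mat [0.368 0.355 0.003]
```

View pics/c1.png

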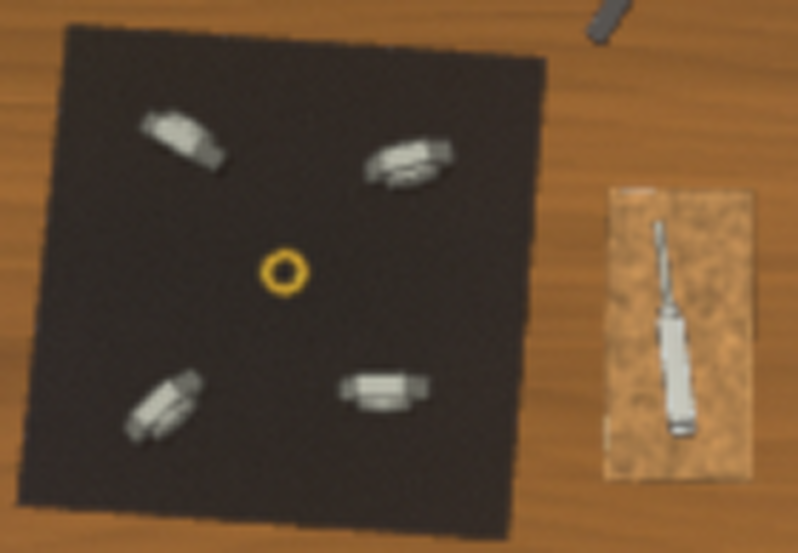

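View pics/c2.png

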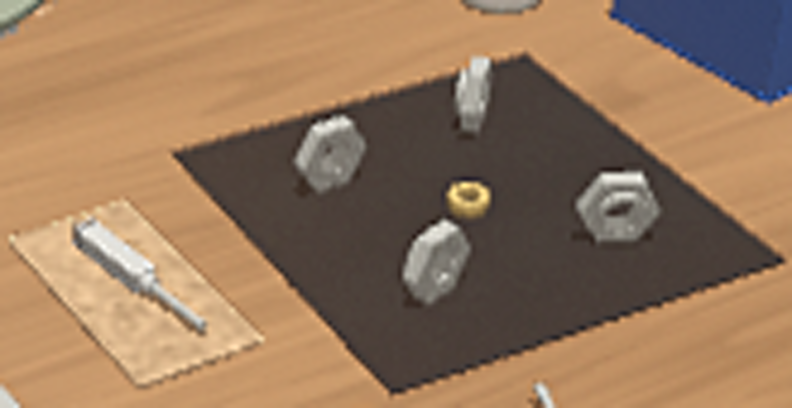

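drive_tool --targets '[{"yaw":-0.087},{"yaw":-0.087},{"yaw":-0.087},{"yaw":-0.087},{"yaw":-0.087},{"yaw":-0.087},{"yaw":-0.087},{"yaw":-0.087},{"yaw":-0.087},{"dy":0.4,"dx":0.2},{"dy":0.4,"dx":0.2},{"dy":0.4,"dx":0.2},{"dy":0.4,"dx":0.3},{"dy":0.4,"dx":0.3},{"dy":0.4,"dx":0.3},{"dy":0.3,"dx":0.4},{"dy":0.3,"dx":0.4},{"dx":0.5},{"dx":0.5},{"dx":0.5}]'

```text
invalid input
```

drive_tool --targets '[{"dx":0.5},{"dx":0.5},{"dx":0.5},{"dx":0.5},{"dx":0.5},{"dx":0.4},{"dx":0.4},{"dx":0.4},{"dx":0.4},{}]'

```text
invalid input
```

drive_tool --targets '[{"dx":0,"dy":0,"dz":0,"yaw":-0.087,"fingers":0},{"dx":0,"dy":0,"dz":0,"yaw":-0.087,"fingers":0},{"dx":0,"dy":0,"dz":0,"yaw":-0.087,"fingers":0},{"dx":0,"dy":0,"dz":0,"yaw":-0.087,"fingers":0},{"dx":0,"dy":0,"dz":0,"yaw":-0.087,"fingers":0},{"dx":0,"dy":0,"dz":0,"yaw":-0.087,"fingers":0},{"dx":0,"dy":0,"dz":0,"yaw":-0.087,"fingers":0},{"dx":0,"dy":0,"dz":0,"yaw":-0.087,"fingers":0},{"dx":0,"dy":0,"dz":0,"yaw":-0.087,"fingers":0},{"dx":0.2,"dy":0.4,"dz":0,"yaw":0,"fingers":0},{"dx":0.2,"dy":0.4,"dz":0,"yaw":0,"fingers":0},{"dx":0.2,"dy":0.4,"dz":0,"yaw":0,"fingers":0},{"dx":0.3,"dy":0.4,"dz":0,"yaw":0,"fingers":0},{"dx":0.3,"dy":0.4,"dz":0,"yaw":0,"fingers":0},{"dx":0.3,"dy":0.4,"dz":0,"yaw":0,"fingers":0},{"dx":0.4,"dy":0.3,"dz":0,"yaw":0,"fingers":0},{"dx":0.4,"dy":0.3,"dz":0,"yaw":0,"fingers":0},{"dx":0.5,"dy":0,"dz":0,"yaw":0,"fingers":0},{"dx":0.5,"dy":0,"dz":0,"yaw":0,"fingers":0},{"dx":0.5,"dy":0,"dz":0,"yaw":0,"fingers":0}]' --squeeze 30

```text
clock: 2.15
position: [0.5087, -0.2066, 0.1918]
tool_rot: [-3.141, -0.0, 1.572]
force: [1.3, 0.5, -0.4]
grip_width: 0.0853
finger_force: 0.0
```

drive_tool --targets '[{"dx":0.5},{"dx":0.5},{"dx":0.5},{"dx":0.5},{"dx":0.5},{"dx":0.5},{"dx":0.5},{"dx":0.5},{"dx":0.4},{"dx":0}]' --squeeze 30

```text
invalid input
```

drive_tool --targets '[{"dx":0.5,"dy":0,"dz":0,"yaw":0,"fingers":1},{"dx":0.5,"dy":0,"dz":0,"yaw":0,"fingers":1},{"dx":0.5,"dy":0,"dz":0,"yaw":0,"fingers":1},{"dx":0.5,"dy":0,"dz":0,"yaw":0,"fingers":1},{"dx":0.5,"dy":0,"dz":0,"yaw":0,"fingers":1},{"dx":0.5,"dy":0,"dz":0,"yaw":0,"fingers":1},{"dx":0.5,"dy":0,"dz":0,"yaw":0,"fingers":1},{"dx":0.5,"dy":0,"dz":0,"yaw":0,"fingers":1},{"dx":0.5,"dy":0,"dz":0,"yaw":0,"fingers":1},{"dx":0,"dy":0,"dz":0,"yaw":0,"fingers":1},{"dx":0,"dy":0,"dz":0,"yaw":0,"fingers":1}]'

```text
clock: 3.25
position: [0.5081, 0.2425, 0.1916]
tool_rot: [-3.141, 0.0, 1.574]
force: [0.5, -1.0, 0.4]
grip_width: 0.0003
finger_force: 0.0
```

```bash
python3 - <<'E'
from h import *
st=readout.observe(); im=grab_frame("wrist"); cT=camT("wrist",st)
cv2.imwrite("pics/w1raw.png",im); print(st["position"],st["tool_rot"])
a=rect(cT,im,.36,.66,.04,.36,.049,1800)
cv2.imwrite("pics/w1.png",a); print(a.shape)
E
```

```text
[0.50814929 0.24249963 0.19158028] [-3.14083182e+00  1.04210475e-04  1.57411761e+00]
(540, 576, 3)
```

View pics/w1.png

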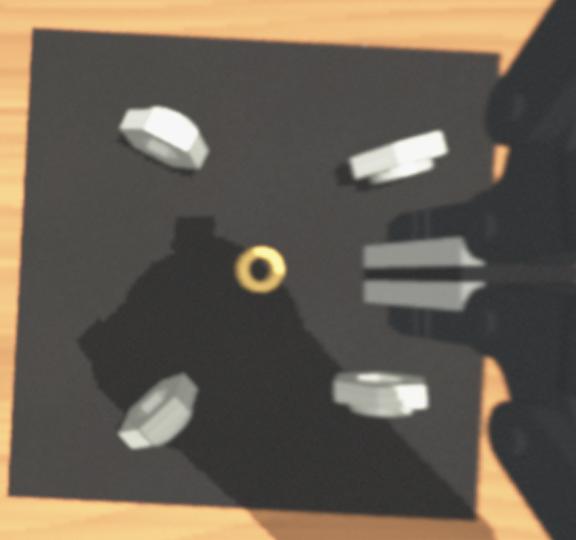

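The rectified wrist map shows the four nuts at (165,138), (398,155), (380,395) and (158,412), with the spacer at (260,269). I'll fit a silhouette model to get poses and collar directions.

```bash
cat > fit.py <<'E'
from h import *
from scipy.optimize import minimize
a=np.arange(6)*np.pi/3; b=np.arange(24)*np.pi/12
hexp=np.vstack([np.c_[.02656*np.cos(a),.02656*np.sin(a),a*0+z] for z in (0,.012)])
col=np.vstack([np.c_[.016*np.cos(b),.016*np.sin(b),b*0+z] for z in (.012,.018)])
# standing: a flat (90deg dir) down -> body -y ... body y = world up
def pts(P,x,y,th):
    zc=np.array([np.cos(th),np.sin(th),0]); yc=np.array([0,0,1.]); xc=np.cross(yc,zc)
    return np.array([x,y,.026])+P@np.array([xc,yc,zc])
S=4
def render(cT,p,box):
    m=np.zeros(((box[3]-box[1])*S,(box[2]-box[0])*S),np.uint8)
    for P in (hexp,col):
        q=np.array([w2p(cT,w) for w in pts(P,*p)]); q=(q+.5-np.array(box[:2]))*S
        cv2.fillConvexPoly(m,cv2.convexHull(np.int32(np.round(q*16))),1,shift=4)
    return m
def mask(im,box):
    c=cv2.resize(im[box[1]:box[3],box[0]:box[2]],None,fx=S,fy=S,interpolation=cv2.INTER_CUBIC)
    h=cv2.cvtColor(c,cv2.COLOR_BGR2HSV)
    return ((h[...,2]>105)&(h[...,1]<70)).astype(np.uint8)
E
python3 - <<'E'
from fit import *
im=cv2.imread("pics/w1raw.png"); sc=cv2.imread("pics/scene0.png"); tp=cv2.imread("pics/top0.png")
from workcell import readout
views=[("wrist",im,1),("top",tp,1),("scene",sc,1)]
for name,x,y,th in [("TL",.583,.267,np.radians(-60)),("TR",.573,.13,np.radians(195)),("BR",.44,.14,np.pi),("BL",.432,.268,np.radians(236))]:
    for flip in (0,np.pi):
        V=[]
        for n,i,w in views:
            cT=camT(n); u=w2p(cT,(x,y,.026)); r=55 if n=="wrist" else 22
            box=[int(u[0]-r),int(u[1]-r),int(u[0]+r),int(u[1]+r)]; V.append((cT,box,mask(i,box)))
        # per-view small shift absorbed: 2mm calibration
        f=lambda p:sum((render(cT,p,b)!=m).sum()/max(m.sum(),1) for cT,b,m in V)
        best=min((minimize(f,[x,y,th+flip+d],method="Nelder-Mead",options=dict(initial_simplex=np.array([x,y,th+flip+d])+np.array([[0,0,0],[.008,0,0],[0,.008,0],[0,0,.3]]),xatol=1e-4)) for d in (-.3,.3)),key=lambda r:r.fun)
        print(name,flip>0,best.x[:2].round(4),np.degrees(best.x[2]).round(1),round(best.fun,3),[round((render(cT,best.x,b)!=m).sum()/m.sum(),2) for cT,b,m in V])
E
```

```text
TL False [0.5848 0.2655] -33.4 1.188 [np.float64(0.13), np.float64(0.68), np.float64(0.37)]
TL True [0.5963 0.2571] 143.8 1.57 [np.float64(0.18), np.float64(0.96), np.float64(0.43)]
TR False [0.5878 0.1239] 187.2 1.902 [np.float64(0.67), np.float64(0.72), np.float64(0.52)]
TR True [0.5724 0.1228] 365.4 1.823 [np.float64(0.7), np.float64(0.72), np.float64(0.41)]
BR False [0.448  0.1336] 173.2 1.595 [np.float64(0.58), np.float64(0.55), np.float64(0.47)]
BR True [0.4319 0.1357] 356.8 1.461 [np.float64(0.55), np.float64(0.57), np.float64(0.34)]
BL False [0.4308 0.2721] 225.0 1.766 [np.float64(0.06), np.float64(1.01), np.float64(0.69)]
BL True [0.4219 0.2635] 403.2 1.728 [np.float64(0.17), np.float64(0.7), np.float64(0.85)]
```

```bash
python3 - <<'E'
from fit import *
im=cv2.imread("pics/w1raw.png"); tp=cv2.imread("pics/top0.png")
cT=camT("wrist")
for name,x,y,th in [("TL",.583,.267,-.9),("TR",.573,.13,3.4),("BR",.44,.14,np.pi),("BL",.432,.268,4.1)]:
    u=w2p(cT,(x,y,.026)); r=48; box=[int(u[0]-r),int(u[1]-r),int(u[0]+r),int(u[1]+r)]
    m=mask(im,box); n,l,s,c=cv2.connectedComponentsWithStats(m)
    k=l[tuple(np.argwhere(m)[np.argmin(((np.argwhere(m)-r*S)**2).sum(1))])]; m=(l==k).astype(np.uint8)
    for flip in (0,np.pi):
        f=lambda p:(render(cT,p,box)!=m).sum()/m.sum()
        best=min((minimize(f,[x,y,th+flip+d],method="Nelder-Mead",options=dict(initial_simplex=np.array([x,y,th+flip+d])+np.array([[0,0,0],[.008,0,0],[0,.008,0],[0,0,.3]]),xatol=1e-4)) for d in (-.3,0,.3)),key=lambda r:r.fun)
        print(name,flip>0,best.x[:2].round(4),np.degrees(best.x[2]).round(1),round(best.fun,3))
E
```

```text
TL False [0.584  0.2662] -28.0 0.07
TL True [0.5967 0.2601] 153.7 0.135
TR False [0.5843 0.1252] 191.3 0.132
TR True [0.5681 0.1247] 363.6 0.232
BR False [0.445 0.135] 183.8 0.064
BR True [0.4294 0.1342] 364.1 0.133
BL False [0.4306 0.2716] 223.2 0.023
BL True [0.4201 0.2621] 401.5 0.128
```

drive_tool --targets '[{"dx":0.03,"dy":0.38,"dz":0,"yaw":0,"fingers":1},{"dx":0,"dy":0.38,"dz":0,"yaw":0,"fingers":1},{"dx":0,"dy":0.38,"dz":0,"yaw":0,"fingers":1},{"dx":0,"dy":0,"dz":0.3,"yaw":0.078,"fingers":1},{"dx":0,"dy":0,"dz":0.3,"yaw":0.078,"fingers":1},{"dx":0,"dy":0,"dz":0.3,"yaw":0.078,"fingers":1},{"dx":0,"dy":0,"dz":0.3,"yaw":0.078,"fingers":1},{"dx":0,"dy":0,"dz":0.36,"yaw":0,"fingers":1},{"dx":0,"dy":0,"dz":0,"yaw":0,"fingers":1},{"dx":0,"dy":0,"dz":0,"yaw":0,"fingers":1}]'

```text
clock: 4.3
position: [0.623, 0.2434, 0.0366]
tool_rot: [-3.141, 0.001, 1.081]
force: [0.5, 1.0, 1.6]
grip_width: -0.0004
finger_force: 0.0
```

drive_tool --targets '[{"dx":0,"dy":-0.1,"dz":0.02,"yaw":0,"fingers":1},{"dx":0,"dy":-0.06,"dz":0,"yaw":0,"fingers":1},{"dx":0,"dy":-0.05,"dz":0,"yaw":0,"fingers":1},{"dx":0,"dy":-0.05,"dz":0,"yaw":0,"fingers":1},{"dx":0,"dy":-0.05,"dz":0,"yaw":0,"fingers":1},{"dx":0,"dy":0,"dz":0,"yaw":0,"fingers":1},{"dx":0,"dy":0,"dz":0,"yaw":0,"fingers":1}]'

```text
clock: 5.0
position: [0.5954, 0.2591, 0.0341]
tool_rot: [3.141, -0.0, 1.082]
force: [0.2, -0.2, -0.6]
grip_width: 0.0003
finger_force: 0.0
```

```bash
python3 - <<'E'
from h import *
st=readout.observe(); print(st["position"],st["force"]); im=grab_frame("scene")
cv2.imwrite("pics/s2.png",cv2.resize(im[145:230,280:445],None,fx=4.8,fy=4.8,interpolation=cv2.INTER_CUBIC))
E
```

```text
[0.59544971 0.25911259 0.03410211] [ 0.22602654 -0.2387973  -0.62783688]
```

View pics/s2.png

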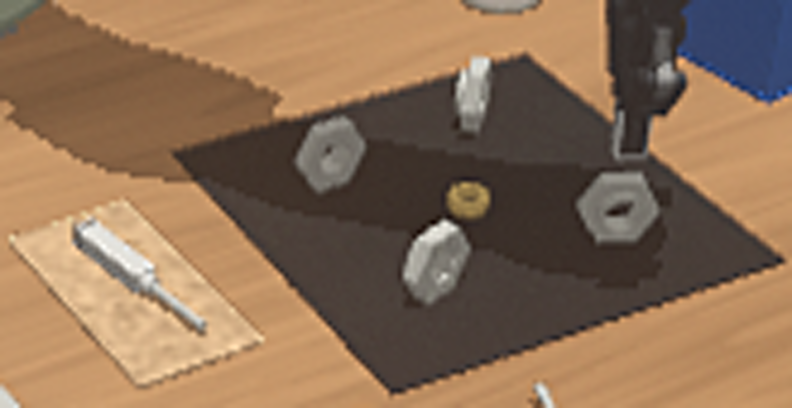

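The TL nut still looks upright at (618,207), with the fingertip at (630,155) above or behind it. I'll check the geometry by projection.

```bash
python3 - <<'E'
from h import *
s=camT("scene"); f=lambda p:((w2p(s,p)-[280,145])*4.8).round()
print("tip",f((.5954,.2591,.034)),"nut",f((.584,.2662,.026)),"spacer",f((.516,.2,.01)))
print("nut fallen centre",f((.564,.277,.003)), f((.564,.277,.021)))
print("mat corners",[f(p) for p in [(.661,.342,.003),(.648,.047,.003),(.359,.064,.003),(.368,.355,.003)]])
im=grab_frame("wrist"); cv2.imwrite("pics/w2.png",im)
im=grab_frame("top"); cv2.imwrite("pics/t2.png",cv2.resize(im[165:262,195:335],None,fx=5.7,fy=5.7,interpolation=cv2.INTER_CUBIC))
E
```

```text
tip [622. 205.] nut [618. 203.] spacer [473. 201.]
nut fallen centre [607. 212.] [610. 190.]
mat corners [array([781., 257.]), array([395., 390.]), array([183., 155.]), array([523.,  55.])]
```

View pics/w2.png

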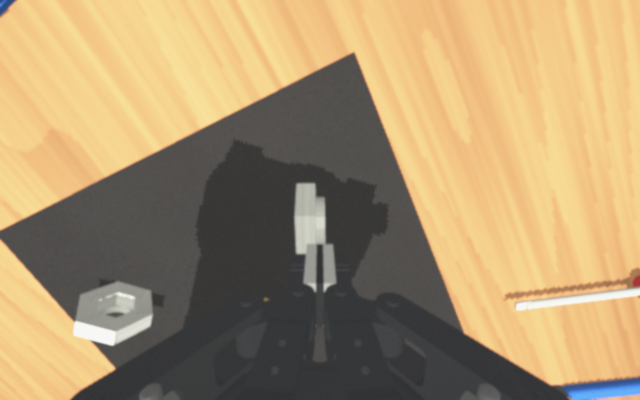

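```bash
python3 - <<'E'
from h import *
s=camT("scene"); w=camT("wrist"); t=camT("top")
print("wrist proj nut centre",w2p(w,(.584,.2662,.026)),"top flat",w2p(w,(.584+.006*.88,.2662-.006*.47,.049)),"tcp",w2p(w,readout.observe()["position"]))
P=np.array([.5954,.2591,.0341]); X=np.array([.469,.883,0])
for k in (0,-.01,-.02,-.03):
    print("dx",k,w2p(w,P+X*k), ((w2p(s,P+X*k)-[280,145])*4.8).round())
for k in (.01,.02,.03):
    print("dz",k,w2p(w,P+[0,0,k]), ((w2p(s,P+[0,0,k])-[280,145])*4.8).round())
im=cv2.imread("pics/w2.png"); a=cv2.resize(im[165:300,250:400],None,fx=4,fy=4,interpolation=cv2.INTER_CUBIC)
sc=cv2.imread("pics/s2.png")[:260,520:700]; sc=cv2.resize(sc,(373,540))
cv2.imwrite("pics/c4.png",np.hstack([a[:540],sc])[:, :]) if False else cv2.imwrite("pics/c4.png",np.hstack([cv2.resize(a,(420,378)),cv2.resize(sc,(262,378))]))
E
```

```text
wrist proj nut centre [299.83637805 222.6220315 ] top flat [307.45992326 238.02554347] tcp [320.17130534 229.02405188]
dx 0 [319.78114172 228.9366017 ] [622. 205.]
dx -0.01 [319.7964723  242.79379875] [607. 205.]
dx -0.02 [319.81131848 256.21315714] [591. 205.]
dx -0.03 [319.82570287 269.21510538] [576. 206.]
dz 0.01 [319.79171993 235.77141523] [624. 192.]
dz 0.02 [319.80341547 243.32816339] [626. 179.]
dz 0.03 [319.81641525 251.72760661] [627. 166.]
```

View pics/c4.png

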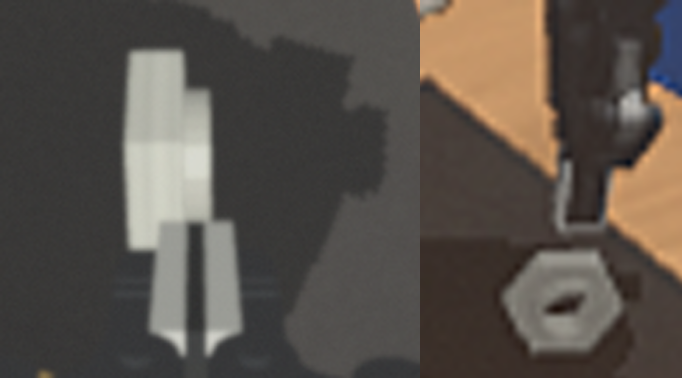

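The fingertip shows in both views about 35–40 mm above the reported TCP, over the nut. I'll back off, lower to TCP z 0.005 (safe either way), and check again.

drive_tool --targets '[{"dx":0,"dy":0.3,"dz":0,"yaw":0,"fingers":1},{"dx":0,"dy":0,"dz":0.15,"yaw":0,"fingers":1},{"dx":0,"dy":0,"dz":0.14,"yaw":0,"fingers":1},{"dx":0,"dy":0,"dz":0,"yaw":0,"fingers":1}]'

```text
clock: 5.55
position: [0.6201, 0.2447, 0.0026]
tool_rot: [-3.139, 0.003, 1.082]
force: [-1.0, 0.3, -0.5]
grip_width: -0.0
finger_force: 0.0
```

```bash
python3 - <<'E'
from h import *
print(readout.observe()["force"])
s=camT("scene"); im=grab_frame("scene"); st=readout.observe()
p=st["position"]; u=w2p(s,p); print(p,u)
b=[int(u[0])-35,int(u[1])-40,int(u[0])+35,int(u[1])+25]
a=cv2.resize(im[b[1]:b[3],b[0]:b[2]],None,fx=5,fy=5,interpolation=cv2.INTER_CUBIC)
for k,c in ((0,(0,0,255)),(.02,(0,255,0)),(.04,(255,0,0))):
    q=(w2p(s,p+[0,0,k])-b[:2]+.5)*5; cv2.circle(a,tuple(int(i) for i in q),4,c,-1)
t=camT("top"); im=grab_frame("top"); u=w2p(t,p)
b=[int(u[0])-35,int(u[1])-30,int(u[0])+35,int(u[1])+35]
a2=cv2.resize(im[b[1]:b[3],b[0]:b[2]],None,fx=5,fy=5,interpolation=cv2.INTER_CUBIC)
q=(u-b[:2]+.5)*5; cv2.circle(a2,tuple(int(i) for i in q),4,(0,0,255),-1)
cv2.imwrite("pics/c5.png",np.hstack([a,a2]))
E
```

```text
[-1.04638606  0.26877195 -0.51939404]
[0.62057965 0.24516166 0.00381399] [410.11269791 200.86480241]
```

View pics/c5.png

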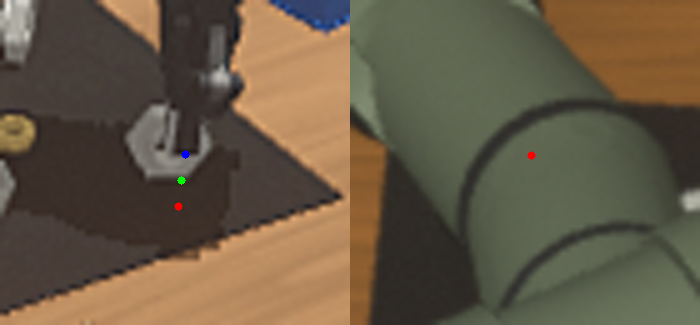

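The blue marker (TCP + 40 mm) sits on the fingertip, so the real tip is about 38–40 mm behind the reported TCP. I'll lower a little and push.

drive_tool --targets '[{"dx":0,"dy":-0.08,"dz":0.06,"yaw":0,"fingers":1},{"dx":0,"dy":-0.06,"dz":0,"yaw":0,"fingers":1},{"dx":0,"dy":-0.05,"dz":0,"yaw":0,"fingers":1},{"dx":0,"dy":-0.05,"dz":0,"yaw":0,"fingers":1},{"dx":0,"dy":-0.05,"dz":0,"yaw":0,"fingers":1},{"dx":0,"dy":-0.03,"dz":0,"yaw":0,"fingers":1},{"dx":0,"dy":0,"dz":0,"yaw":0,"fingers":1},{"dx":0,"dy":0,"dz":0,"yaw":0,"fingers":1}]'

```text
clock: 6.45
position: [0.5939, 0.2601, -0.0006]
tool_rot: [3.141, -0.001, 1.081]
force: [1.9, 0.3, 5.1]
grip_width: 0.0002
finger_force: 3.1
```

```bash
python3 - <<'E'
from h import *
s=camT("scene"); im=grab_frame("scene"); st=readout.observe(); p=st["position"]; print(p)
cv2.imwrite("pics/s3.png",np.hstack([cv2.resize(im[145:230,330:445],None,fx=3.4,fy=3.4,interpolation=cv2.INTER_CUBIC),cv2.resize(grab_frame("wrist")[120:300,220:430],(337,289))]))
E
```

```text
[ 0.59398147  0.26007496 -0.00061229]
```

View pics/s3.png

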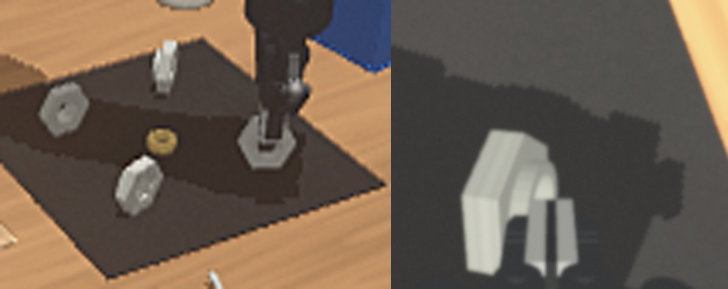

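The push yawed the nut because contact was off-centre, and it still stands. I'll back off and refit it.

drive_tool --targets '[{"dx":0,"dy":0.1,"dz":0,"yaw":0,"fingers":1},{"dx":0,"dy":0.25,"dz":0,"yaw":0,"fingers":1},{"dx":0,"dy":0,"dz":-0.45,"yaw":0,"fingers":1},{"dx":-0.2,"dy":0,"dz":-0.45,"yaw":0,"fingers":1},{"dx":0,"dy":0,"dz":0,"yaw":0,"fingers":1},{"dx":0,"dy":0,"dz":0,"yaw":0,"fingers":1}]'

```text
clock: 7.15
position: [0.616, 0.2251, 0.09]
tool_rot: [3.14, -0.001, 1.08]
force: [0.2, 0.2, -0.1]
grip_width: 0.0001
finger_force: 0.0
```

```bash
cat > nut.py <<'E'
from fit import *
import sys
def fitnut(x,y,ths,r=60,save=None):
    st=readout.observe(); im=grab_frame("wrist"); cT=camT("wrist",st)
    u=w2p(cT,(x,y,.026)); x0,y0=max(0,int(u[0]-r)),max(0,int(u[1]-r)); box=[x0,y0,min(640,int(u[0]+r)),min(400,int(u[1]+r))]
    m=mask(im,box); n,l,s,c=cv2.connectedComponentsWithStats(m)
    z=np.argwhere(m); k=l[tuple(z[np.argmin(((z-S*np.array([u[1]-y0,u[0]-x0]))**2).sum(1))])]; m=(l==k).astype(np.uint8)
    f=lambda p:(render(cT,p,box)!=m).sum()/m.sum()
    rs=sorted([minimize(f,[x,y,t],method="Nelder-Mead",options=dict(initial_simplex=np.array([x,y,t])+np.array([[0,0,0],[.01,0,0],[0,.01,0],[0,0,.3]]),xatol=1e-4)) for t in np.radians(ths)],key=lambda r:r.fun)
    for b in rs[:3]: print(b.x[:2].round(4),np.degrees(b.x[2]).round(1),round(b.fun,3))
    b=rs[0]
    if save:
        a=cv2.resize(im[box[1]:box[3],box[0]:box[2]],None,fx=S,fy=S,interpolation=cv2.INTER_CUBIC)
        cs,_=cv2.findContours(render(cT,b.x,box),cv2.RETR_EXTERNAL,cv2.CHAIN_APPROX_NONE); cv2.drawContours(a,cs,-1,(0,0,255),1); cv2.imwrite(save,a)
    return b.x
E
python3 - <<'E'
from nut import *
print(readout.observe()["position"])
fitnut(.58,.272,range(0,360,30),70,"pics/n1.png")
E
```

```text
[0.61595154 0.22510541 0.08997963]
[0.5818 0.2687] 333.5 0.078
[0.5817 0.2688] -26.9 0.079
[0.5818 0.2688] 333.5 0.079
```

View pics/n1.png

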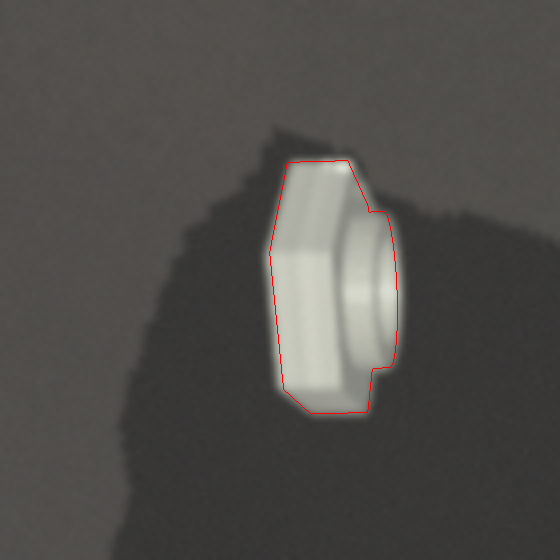

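The fit is good: the nut was only leaning and has fallen back, shifted about 3 mm. I'll push farther this time.

drive_tool --targets '[{"dx":0.25,"dy":0,"dz":0.3,"yaw":0,"fingers":1},{"dx":0,"dy":0,"dz":0.32,"yaw":0,"fingers":1},{"dx":0,"dy":-0.1,"dz":0.3,"yaw":0,"fingers":1},{"dx":0,"dy":-0.1,"dz":0,"yaw":0,"fingers":1},{"dx":0,"dy":-0.06,"dz":0,"yaw":0,"fingers":1},{"dx":0,"dy":-0.05,"dz":0,"yaw":0,"fingers":1},{"dx":0,"dy":-0.05,"dz":0,"yaw":0,"fingers":1},{"dx":0,"dy":-0.05,"dz":0,"yaw":0,"fingers":1},{"dx":0,"dy":-0.05,"dz":0,"yaw":0,"fingers":1},{"dx":0,"dy":-0.03,"dz":0,"yaw":0,"fingers":1},{"dx":0,"dy":0,"dz":0,"yaw":0,"fingers":1},{"dx":0,"dy":0,"dz":-0.5,"yaw":0,"fingers":1},{"dx":-0.2,"dy":0.2,"dz":-0.4,"yaw":0,"fingers":1},{"dx":0,"dy":0,"dz":0,"yaw":0,"fingers":1},{"dx":0,"dy":0,"dz":0,"yaw":0,"fingers":1}]'

```text
clock: 8.7
position: [0.5927, 0.2432, 0.0879]
tool_rot: [3.14, -0.001, 1.08]
force: [-1.6, 0.9, -0.6]
grip_width: 0.0001
finger_force: 0.0
```

```bash
python3 - <<'E'
from h import *
im=grab_frame("wrist"); cv2.imwrite("pics/w4.png",im)
E
```

```text
(no output)
```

View pics/w4.png

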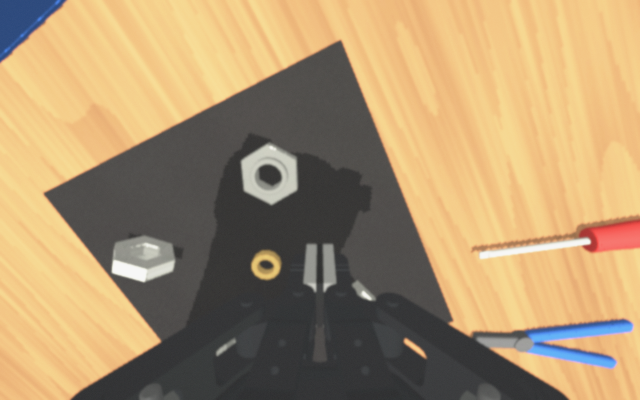

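The TL nut now lies collar up at (270,173). Next is the BR nut.

drive_tool --targets '[{"dx":0,"dy":0,"dz":0,"yaw":-0.089,"fingers":1},{"dx":0,"dy":0,"dz":0,"yaw":-0.089,"fingers":1},{"dx":0,"dy":0,"dz":0,"yaw":-0.089,"fingers":1},{"dx":0,"dy":0,"dz":0,"yaw":-0.089,"fingers":1},{"dx":-0.19,"dy":-0.4,"dz":0,"yaw":0,"fingers":1},{"dx":-0.19,"dy":-0.4,"dz":0,"yaw":0,"fingers":1},{"dx":-0.19,"dy":-0.4,"dz":0,"yaw":0,"fingers":1},{"dx":-0.19,"dy":-0.4,"dz":0,"yaw":0,"fingers":1},{"dx":-0.19,"dy":-0.4,"dz":0,"yaw":0,"fingers":1},{"dx":0,"dy":0,"dz":0,"yaw":0,"fingers":1},{"dx":0,"dy":0,"dz":0,"yaw":0,"fingers":1}]'

```text
clock: 9.85
position: [0.3984, 0.1353, 0.0867]
tool_rot: [-3.141, 0.0, 1.641]
force: [0.6, 0.5, -0.2]
grip_width: 0.0001
finger_force: 0.0
```

```bash
sed -i 's/^def pts(P,x,y,th):/def pts(P,x,y,th):\n    if len(P)==0 or MODE[0]: return np.array([x,y,Z[0]])+P@R.from_euler("z",th).as_matrix().T/; s/^S=4/S=4; /' fit.py; sed -i '3i MODE=[0]; Z=[.003]' fit.py
cat >> nut.py <<'E'
def goal(p,d,lat=.0025):
    "tool deltas (units) to stand d on the collar side of nut p, in present yaw axes"
    st=readout.observe(); y=st["tool_rot"][2]; X=np.array([np.cos(y),np.sin(y)]); Y=np.array([np.sin(y),-np.cos(y)])
    c=np.array([np.cos(p[2]),np.sin(p[2])]); sgn=np.sign(-c@Y)
    g=np.array(p[:2])+d*c+lat*X-st["position"][:2]
    print("pos",st["position"].round(4),"yaw",np.degrees(y).round(1),"push yaw err",np.degrees(np.arcsin((c@X))).round(1),"dx %.3f dy %.3f"%(g@X*10,g@Y*10),"push sign dy",sgn)
E
python3 - <<'E'
from nut import *
p=fitnut(.445,.135,(150,184,210),60); goal(p,.045)
goal([.445,.135,np.radians(184)],.045)
p=fitnut(.584,.125,(160,191,220),60)
p=fitnut(.431,.272,(190,223,250),60)
E
```

```text
[0.4453 0.1369] 180.6 0.062
[0.4455 0.1368] 180.8 0.062
[0.4454 0.1367] 180.7 0.063
pos [0.3992 0.1359 0.0867] yaw 94.0 push yaw err 3.4 dx 0.030 dy 0.012 push sign dy 1.0
pos [0.3992 0.1359 0.0867] yaw 94.0 push yaw err 0.0 dx -0.016 dy 0.007 push sign dy 1.0
[0.5838 0.1281] 193.2 0.038
[0.5838 0.1281] 193.2 0.038
[0.5838 0.1281] 193.1 0.039
[0.4312 0.2721] 223.1 0.031
[0.4312 0.2721] 223.2 0.031
[0.4312 0.2721] 223.3 0.031
```

drive_tool --targets '[{"dx":0.03,"dy":0,"dz":0.3,"yaw":0.02,"fingers":1},{"dx":0,"dy":0,"dz":0.3,"yaw":0.02,"fingers":1},{"dx":0,"dy":0,"dz":0.28,"yaw":0,"fingers":1},{"dx":0,"dy":0.1,"dz":0,"yaw":0,"fingers":1},{"dx":0,"dy":0.08,"dz":0,"yaw":0,"fingers":1},{"dx":0,"dy":0.05,"dz":0,"yaw":0,"fingers":1},{"dx":0,"dy":0.05,"dz":0,"yaw":0,"fingers":1},{"dx":0,"dy":0.05,"dz":0,"yaw":0,"fingers":1},{"dx":0,"dy":0.05,"dz":0,"yaw":0,"fingers":1},{"dx":0,"dy":0.04,"dz":0,"yaw":0,"fingers":1},{"dx":0,"dy":0,"dz":0,"yaw":0,"fingers":1},{"dx":0,"dy":-0.1,"dz":-0.5,"yaw":-0.07,"fingers":1},{"dx":0,"dy":-0.1,"dz":-0.4,"yaw":-0.07,"fingers":1},{"dx":0,"dy":0,"dz":0,"yaw":0,"fingers":1},{"dx":0,"dy":0,"dz":0,"yaw":0,"fingers":1}]'

```text
clock: 11.5
position: [0.4213, 0.1369, 0.0885]
tool_rot: [3.14, 0.0, 1.797]
force: [0.4, -0.1, -0.8]
grip_width: 0.0002
finger_force: 0.0
```

```bash
python3 - <<'E'
from nut import *
goal([.5838,.1281,np.radians(193.2)],.045)
print("BR upright?"); fitnut(.45,.137,(150,180,210),60)
MODE[0]=1; print("lying"); fitnut(.47,.137,(0,15,30),60)
E
```

```text
pos [0.4213 0.1369 0.0885] yaw 102.9 push yaw err -0.3 dx -0.427 dy 1.114 push sign dy 1.0
BR upright?
[0.4685 0.1375] 126.3 0.449
[0.4683 0.1375] 125.6 0.449
[0.4684 0.1373] 125.1 0.449
lying
[0.4693 0.1384] 33.6 0.18
[0.4689 0.1383] 33.0 0.18
[0.4693 0.1381] 35.0 0.181
```

drive_tool --targets '[{"dx":-0.15,"dy":0.37,"dz":0,"yaw":0,"fingers":1},{"dx":-0.15,"dy":0.37,"dz":0,"yaw":0,"fingers":1},{"dx":-0.13,"dy":0.37,"dz":0,"yaw":0,"fingers":1},{"dx":0,"dy":0,"dz":0.3,"yaw":0,"fingers":1},{"dx":0,"dy":0,"dz":0.3,"yaw":0,"fingers":1},{"dx":0,"dy":0,"dz":0.3,"yaw":0,"fingers":1},{"dx":0,"dy":0.1,"dz":0,"yaw":0,"fingers":1},{"dx":0,"dy":0.08,"dz":0,"yaw":0,"fingers":1},{"dx":0,"dy":0.05,"dz":0,"yaw":0,"fingers":1},{"dx":0,"dy":0.05,"dz":0,"yaw":0,"fingers":1},{"dx":0,"dy":0.05,"dz":0,"yaw":0,"fingers":1},{"dx":0,"dy":0.05,"dz":0,"yaw":0,"fingers":1},{"dx":0,"dy":0.04,"dz":0,"yaw":0,"fingers":1},{"dx":0,"dy":0,"dz":0,"yaw":0,"fingers":1},{"dx":0,"dy":-0.1,"dz":-0.5,"yaw":-0.083,"fingers":1},{"dx":0,"dy":-0.1,"dz":-0.4,"yaw":-0.083,"fingers":1},{"dx":0,"dy":0,"dz":0,"yaw":-0.083,"fingers":1},{"dx":0,"dy":0,"dz":0,"yaw":-0.083,"fingers":1},{"dx":0,"dy":0,"dz":0,"yaw":0,"fingers":1},{"dx":0,"dy":0,"dz":0,"yaw":0,"fingers":1}]'

```text
clock: 13.6
position: [0.5607, 0.1238, 0.0869]
tool_rot: [-3.141, -0.0, 2.315]
force: [1.4, 0.2, -0.1]
grip_width: -0.0
finger_force: 0.0
```

```bash
python3 - <<'E'
from nut import *
goal([.4312,.2721,np.radians(223.2)],.045)
print("TR upright?"); fitnut(.59,.13,(160,190,220),60)
MODE[0]=1; print("lying"); fitnut(.607,.132,(0,15,30),60)
E
```

```text
pos [0.5607 0.1238 0.0869] yaw 132.6 push yaw err -0.6 dx 1.988 dy -0.398 push sign dy 1.0
TR upright?
[0.6053 0.1332] 144.1 0.435
[0.6053 0.1331] 144.4 0.435
[0.6053 0.1326] 143.5 0.435
lying
[0.6073 0.134 ] 45.1 0.154
[0.6074 0.134 ] 45.1 0.154
[0.6073 0.134 ] -14.8 0.155
```

drive_tool --targets '[{"dx":0.4,"dy":-0.08,"dz":0,"yaw":0,"fingers":1},{"dx":0.4,"dy":-0.08,"dz":0,"yaw":0,"fingers":1},{"dx":0.4,"dy":-0.08,"dz":0,"yaw":0,"fingers":1},{"dx":0.4,"dy":-0.08,"dz":0,"yaw":0,"fingers":1},{"dx":0.39,"dy":-0.08,"dz":0,"yaw":0,"fingers":1},{"dx":0,"dy":0,"dz":0.3,"yaw":0,"fingers":1},{"dx":0,"dy":0,"dz":0.3,"yaw":0,"fingers":1},{"dx":0,"dy":0,"dz":0.28,"yaw":0,"fingers":1},{"dx":0,"dy":0.1,"dz":0,"yaw":0,"fingers":1},{"dx":0,"dy":0.08,"dz":0,"yaw":0,"fingers":1},{"dx":0,"dy":0.05,"dz":0,"yaw":0,"fingers":1},{"dx":0,"dy":0.05,"dz":0,"yaw":0,"fingers":1},{"dx":0,"dy":0.05,"dz":0,"yaw":0,"fingers":1},{"dx":0,"dy":0.05,"dz":0,"yaw":0,"fingers":1},{"dx":0,"dy":0.04,"dz":0,"yaw":0,"fingers":1},{"dx":0,"dy":0,"dz":0,"yaw":0,"fingers":1},{"dx":0,"dy":-0.1,"dz":-0.5,"yaw":0,"fingers":1},{"dx":0,"dy":-0.1,"dz":-0.4,"yaw":0,"fingers":1},{"dx":0,"dy":0,"dz":0,"yaw":0,"fingers":1},{"dx":0,"dy":0,"dz":0,"yaw":0,"fingers":1}]'

```text
clock: 15.7
position: [0.4128, 0.2574, 0.0886]
tool_rot: [3.14, 0.001, 2.319]
force: [0.2, 0.2, -0.2]
grip_width: 0.0
finger_force: 0.0
```

```bash
python3 - <<'E'
from nut import *
print(readout.observe()["position"])
print("upright?"); fitnut(.44,.28,(190,220,250),60)
MODE[0]=1; print("lying"); fitnut(.449,.289,(0,15,30),60); fitnut(.564,.277,(0,15,30),60)
E
```

```text
[0.41280753 0.25741836 0.08862725]
upright?
[0.4489 0.2889] 165.3 0.485
[0.4491 0.2889] 165.9 0.486
[0.4514 0.2906] 175.8 0.511
lying
[0.448 0.289] 12.8 0.185
[0.4484 0.2882] 12.8 0.186
[0.4486 0.2885] 13.2 0.186
[0.5622 0.2787] 5.7 0.085
[0.562  0.2786] 5.7 0.085
[0.562  0.2787] 66.3 0.086
```

All four nuts lie collar up. Next is the stylus.

drive_tool --targets '[{"dx":0,"dy":0,"dz":-0.1,"yaw":-0.0872,"fingers":1},{"dx":0,"dy":0,"dz":-0.1,"yaw":-0.0872,"fingers":1},{"dx":0,"dy":0,"dz":-0.1,"yaw":-0.0872,"fingers":1},{"dx":0,"dy":0,"dz":-0.1,"yaw":-0.0872,"fingers":1},{"dx":0,"dy":0,"dz":-0.1,"yaw":-0.0872,"fingers":1},{"dx":0,"dy":0,"dz":-0.1,"yaw":-0.0872,"fingers":1},{"dx":-0.07,"dy":-0.42,"dz":0,"yaw":0,"fingers":0},{"dx":-0.07,"dy":-0.42,"dz":0,"yaw":0,"fingers":0},{"dx":-0.07,"dy":-0.42,"dz":0,"yaw":0,"fingers":0},{"dx":-0.07,"dy":-0.42,"dz":0,"yaw":0,"fingers":0},{"dx":-0.07,"dy":-0.42,"dz":0,"yaw":0,"fingers":0},{"dx":-0.07,"dy":-0.42,"dz":0,"yaw":0,"fingers":0},{"dx":-0.05,"dy":-0.45,"dz":0,"yaw":0,"fingers":0},{"dx":0,"dy":0,"dz":0,"yaw":0,"fingers":0},{"dx":0,"dy":0,"dz":0,"yaw":0,"fingers":0},{"dx":0,"dy":0,"dz":0,"yaw":0,"fingers":0}]'

```text
clock: 17.45
position: [0.4591, -0.038, 0.1477]
tool_rot: [3.141, -0.001, -3.141]
force: [-0.4, -0.6, -0.0]
grip_width: 0.0857
finger_force: 0.0
```

```bash
python3 - <<'E'
from h import *
st=readout.observe(); im=grab_frame("wrist"); cT=camT("wrist",st); print(st["position"],st["tool_rot"])
cv2.imwrite("pics/w5.png",im)
a=rect(cT,im,.36,.66,-.14,.06,.016,2000)
g=rect(cT,im,.30,.66,-.42,.10,.02,1500)
cv2.imwrite("pics/st.png",a); cv2.imwrite("pics/both.png",g); print(g.shape)
E
```

```text
[ 0.45907983 -0.03803115  0.14771548] [ 3.14072484e+00 -5.94606967e-04 -3.14054342e+00]
(540, 780, 3)
```

View pics/both.png

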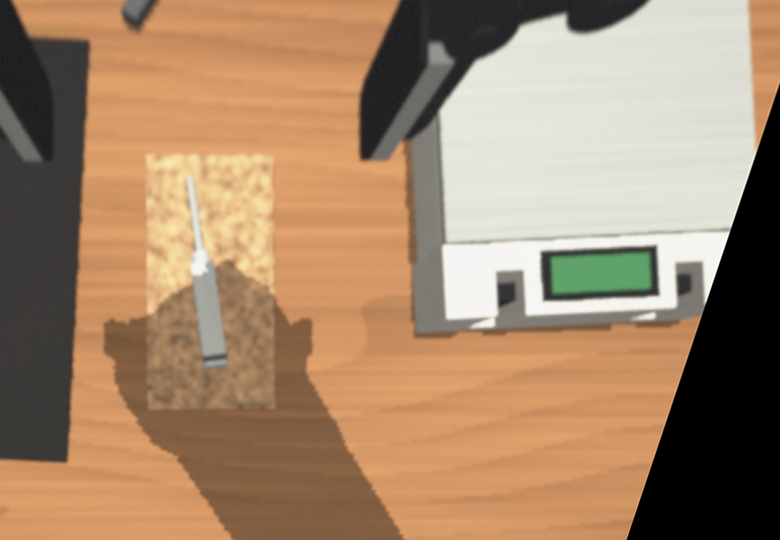

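The map shows the pad, the stylus (tip (190,175), handle end (214,366), about 7° yaw) and the scale with both notches at (507,292) and (684,283). The open-finger geometry gives a real tip about 41 mm behind the TCP when shut. Gripping the stylus.

drive_tool --targets '[{"dx":0.1,"dy":0,"dz":0,"yaw":-0.079,"fingers":0},{"dx":0,"dy":0,"dz":0.4,"yaw":0,"fingers":0},{"dx":0,"dy":0,"dz":0.4,"yaw":0,"fingers":0},{"dx":0,"dy":0,"dz":0.4,"yaw":0,"fingers":0},{"dx":0,"dy":0,"dz":0.35,"yaw":0,"fingers":0},{"dx":0,"dy":0,"dz":0.2,"yaw":0,"fingers":0},{"dx":0,"dy":0,"dz":0,"yaw":0,"fingers":0},{"dx":0,"dy":0,"dz":0,"yaw":0,"fingers":0}]' --squeeze 40

```text
clock: 18.3
position: [0.4494, -0.0381, -0.0264]
tool_rot: [3.141, -0.0, -3.016]
force: [0.0, 0.1, 0.2]
grip_width: 0.0852
finger_force: 0.0
```

drive_tool --targets '[{"dx":0,"dy":0,"dz":0.06,"yaw":0,"fingers":0.5},{"dx":0,"dy":0,"dz":0,"yaw":0,"fingers":1},{"dx":0,"dy":0,"dz":0,"yaw":0,"fingers":1},{"dx":0,"dy":0,"dz":0,"yaw":0,"fingers":1},{"dx":0,"dy":0,"dz":0,"yaw":0,"fingers":1},{"dx":0,"dy":0,"dz":0,"yaw":0,"fingers":1},{"dx":0,"dy":0,"dz":0,"yaw":0,"fingers":1},{"dx":0,"dy":0,"dz":0,"yaw":0,"fingers":1},{"dx":0,"dy":0,"dz":0,"yaw":0,"fingers":1},{"dx":0,"dy":0,"dz":0,"yaw":0,"fingers":1}]'

```text
clock: 19.3
position: [0.4494, -0.0393, -0.0325]
tool_rot: [-3.141, 0.0, -3.018]
force: [-2.3, -1.0, 10.4]
grip_width: 0.0149
finger_force: 39.1
```

Gripped: width 15 mm, 39 N. Lifting, squaring up to yaw 180° and moving in front of the scale to measure it.

drive_tool --targets '[{"dx":0,"dy":0,"dz":-0.3,"yaw":0,"fingers":1},{"dx":0,"dy":0,"dz":-0.4,"yaw":0.079,"fingers":1},{"dx":0.05,"dy":-0.3,"dz":-0.4,"yaw":0,"fingers":1},{"dx":0.1,"dy":-0.4,"dz":-0.2,"yaw":0,"fingers":1},{"dx":0.1,"dy":-0.4,"dz":0,"yaw":0,"fingers":1},{"dx":0.1,"dy":-0.4,"dz":0,"yaw":0,"fingers":1},{"dx":0.1,"dy":-0.4,"dz":0,"yaw":0,"fingers":1},{"dx":0.05,"dy":-0.4,"dz":0,"yaw":0,"fingers":1},{"dx":0,"dy":0,"dz":0,"yaw":0,"fingers":1},{"dx":0,"dy":0,"dz":0,"yaw":0,"fingers":1}]'

```text
clock: 20.3
position: [0.3988, -0.2696, 0.0968]
tool_rot: [3.141, -0.0, 3.139]
force: [-0.2, 0.8, -1.6]
grip_width: 0.0145
finger_force: 39.9
```

```bash
python3 - <<'E'
from h import *
st=readout.observe(); im=grab_frame("wrist"); cT=camT("wrist",st); print(st["position"],st["tool_rot"],st["grip_width"],st["finger_force"])
sc=grab_frame("scene"); cv2.imwrite("pics/s6.png",sc); cv2.imwrite("pics/w6.png",im)
s=2000; x1,y1=.56,-.14
a=rect(cT,im,.40,x1,-.42,y1,.046,s); cv2.imwrite("pics/sc.png",a)
h=cv2.cvtColor(a,cv2.COLOR_BGR2HSV)
for nm,m in (("white",(h[...,2]>175)&(h[...,1]<60)),("dark",h[...,2]<75),("green",(h[...,1]>100)&(h[...,0]>45)&(h[...,0]<80))):
    n,l,S,c=cv2.connectedComponentsWithStats(m.astype(np.uint8))
    for i in range(1,n):
        if S[i,4]>60:
            r=cv2.minAreaRect(np.argwhere(l==i)[:,::-1].astype(np.float32))
            print(nm,S[i],"x %.4f y %.4f"%(x1-r[0][1]/s,y1-r[0][0]/s),"size mm",np.round(np.array(r[1])/2,1),round(r[2],1))
E
```

```text
[ 0.39879856 -0.26956829  0.09683457] [ 3.14120673e+00 -3.24187241e-06  3.13923466e+00] 0.014531119664786898 39.9231219291687
white [ 214    0   89   82 5843] x 0.5398 y -0.2690 size mm [40.5 44. ] 90.0
white [540  69  19  41 525] x 0.5155 y -0.4145 size mm [20.  9.] 90.0
white [ 331  131  137   95 7302] x 0.4708 y -0.3385 size mm [44.  68.3] 87.1
white [  86  144   85   94 6052] x 0.4649 y -0.2045 size mm [45.3 42. ] 87.0
white [357 233  32  24 508] x 0.4376 y -0.3260 size mm [10.8 15.7] 85.6
white [163 241  33  25 512] x 0.4335 y -0.2295 size mm [12. 16.] 90.0
dark [    0     0   231   244 33128] x 0.4993 y -0.1975 size mm [121.5 115. ] 90.0
dark [  286     0   273   244 35320] x 0.4993 y -0.3510 size mm [121.5 136. ] 90.0
dark [ 367  187   30   47 1004] x 0.4549 y -0.3313 size mm [13.1 24.4] 6.6
dark [231 285  54  10 490] x 0.4153 y -0.2688 size mm [ 4.5 26.5] 90.0
```

View pics/sc.png

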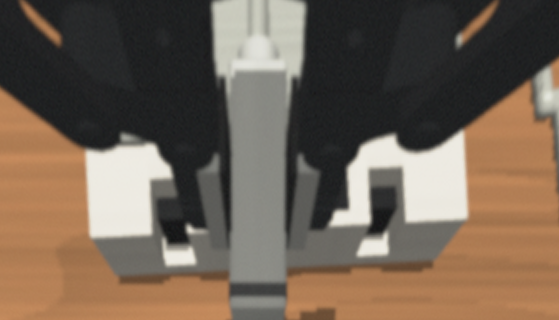

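Console front top corners are at (91,237) and (467,219), giving a scale yaw of 2.7°. The stylus sits straight in the grip. Aligning and lowering in front of the zero notch.

drive_tool --targets '[{"dx":0.28,"dy":0.2,"dz":0,"yaw":-0.032,"fingers":1},{"dx":0.28,"dy":0.23,"dz":0,"yaw":0,"fingers":1},{"dx":0,"dy":0,"dz":0.4,"yaw":0,"fingers":1},{"dx":0,"dy":0,"dz":0.4,"yaw":0,"fingers":1},{"dx":0,"dy":0,"dz":0.33,"yaw":0,"fingers":1},{"dx":0,"dy":0,"dz":0,"yaw":0,"fingers":1},{"dx":0,"dy":0,"dz":0,"yaw":0,"fingers":1}]'

```text
clock: 21.1
position: [0.3426, -0.2264, -0.0154]
tool_rot: [3.141, -0.0, -3.089]
force: [0.2, -0.1, -0.2]
grip_width: 0.0147
finger_force: 39.9
```

```bash
python3 - <<'E'
from h import *
st=readout.observe(); p=st["position"]; print(p,np.degrees(st["tool_rot"]),st["force"])
d=np.array([.9989,.0478]); n=np.array([-.0478,.9989]); m=np.array([.4434,-.2246])
e=m-p[:2]; print("mouth ahead %.4f left %.4f"%(e@d,e@n))
s=camT("scene"); im=grab_frame("scene"); cv2.imwrite("pics/s7.png",im)
print("tip px",w2p(s,[*(p[:2]+.095*d),p[2]+.0445]))
E
```

```text
[ 0.34256754 -0.22641195 -0.01541337] [ 1.79964299e+02 -1.99087944e-02 -1.77007238e+02] [ 0.21011684 -0.08839889 -0.22796038]
mouth ahead 0.1008 left -0.0030
tip px [247.35643013 209.12320332]
```

drive_tool --targets '[{"dx":0,"dy":-0.03,"dz":0,"yaw":0,"fingers":1},{"dx":-0.1,"dy":0,"dz":0,"yaw":0,"fingers":1},{"dx":-0.04,"dy":0,"dz":0,"yaw":0,"fingers":1},{"dx":-0.02,"dy":0,"dz":0,"yaw":0,"fingers":1},{"dx":0,"dy":0,"dz":0,"yaw":0,"fingers":1}]'

```text
clock: 21.65
position: [0.3584, -0.2297, -0.016]
tool_rot: [-3.141, -0.0, -3.092]
force: [-2.7, 0.1, -0.0]
grip_width: 0.0149
finger_force: 40.0
```

drive_tool --targets '[{"dx":-0.015,"dy":0,"dz":0,"yaw":0,"fingers":1},{"dx":-0.01,"dy":0,"dz":0,"yaw":0,"fingers":1},{"dx":0,"dy":0,"dz":0,"yaw":0,"fingers":1}]'

```text
clock: 21.95
position: [0.3605, -0.2295, -0.0162]
tool_rot: [3.142, -0.0, -3.092]
force: [-3.2, -0.5, 0.6]
grip_width: 0.0151
finger_force: 40.0
```

drive_tool --targets '[{"dx":-0.015,"dy":0,"dz":0,"yaw":0,"fingers":1},{"dx":-0.01,"dy":0,"dz":0,"yaw":0,"fingers":1},{"dx":0,"dy":0,"dz":0,"yaw":0,"fingers":1}]'

```text
clock: 22.25
position: [0.362, -0.2295, -0.0164]
tool_rot: [3.142, -0.002, -3.092]
force: [-7.3, -1.3, 1.1]
grip_width: 0.0151
finger_force: 40.2
```

At the stop with over 7 N. Hold, back out, and return towards the pad.

drive_tool --targets '[{"dx":0,"dy":0,"dz":0,"yaw":0,"fingers":1},{"dx":0,"dy":0,"dz":0,"yaw":0,"fingers":1},{"dx":0,"dy":0,"dz":0,"yaw":0,"fingers":1},{"dx":0,"dy":0,"dz":0,"yaw":0,"fingers":1},{"dx":0,"dy":0,"dz":0,"yaw":0,"fingers":1},{"dx":0.12,"dy":0,"dz":0,"yaw":0,"fingers":1},{"dx":0.12,"dy":0,"dz":0,"yaw":0,"fingers":1},{"dx":0,"dy":0,"dz":-0.4,"yaw":0,"fingers":1},{"dx":0,"dy":0,"dz":-0.4,"yaw":0,"fingers":1},{"dx":0,"dy":0,"dz":0,"yaw":0.031,"fingers":1},{"dx":-0.2,"dy":0.4,"dz":0,"yaw":0,"fingers":1},{"dx":-0.2,"dy":0.4,"dz":0,"yaw":0,"fingers":1},{"dx":-0.2,"dy":0.4,"dz":0,"yaw":0,"fingers":1},{"dx":-0.2,"dy":0.4,"dz":0,"yaw":0,"fingers":1},{"dx":-0.3,"dy":0.3,"dz":0,"yaw":0,"fingers":1},{"dx":0,"dy":0,"dz":0,"yaw":0,"fingers":1},{"dx":0,"dy":0,"dz":0,"yaw":0,"fingers":1}]'

```text
clock: 23.95
position: [0.4487, -0.04, 0.0637]
tool_rot: [-3.142, 0.0, -3.139]
force: [-0.3, -0.4, -0.4]
grip_width: 0.0146
finger_force: 39.9
```

drive_tool --targets '[{"dx":0,"dy":0,"dz":0.4,"yaw":0,"fingers":1},{"dx":0,"dy":0,"dz":0.4,"yaw":0,"fingers":1},{"dx":0,"dy":0,"dz":0.1,"yaw":0,"fingers":1},{"dx":0,"dy":0,"dz":0.03,"yaw":0,"fingers":1},{"dx":0,"dy":0,"dz":0,"yaw":0,"fingers":1}]'

```text
clock: 24.45
position: [0.4492, -0.0408, -0.0282]
tool_rot: [-3.142, 0.001, -3.141]
force: [0.5, 0.3, -0.4]
grip_width: 0.0143
finger_force: 39.9
```

drive_tool --targets '[{"dx":0,"dy":0,"dz":0.02,"yaw":0,"fingers":1},{"dx":0,"dy":0,"dz":0.02,"yaw":0,"fingers":1},{"dx":0,"dy":0,"dz":0,"yaw":0,"fingers":1}]'

```text
clock: 24.75
position: [0.4496, -0.0408, -0.0325]
tool_rot: [-3.141, 0.001, -3.141]
force: [1.1, -2.1, 3.7]
grip_width: 0.0151
finger_force: 40.5
```

Touching the pad. Release, rise, and go over the first nut (TR).

drive_tool --targets '[{"dx":0,"dy":0,"dz":0,"yaw":0,"fingers":0},{"dx":0,"dy":0,"dz":0,"yaw":0,"fingers":0},{"dx":0,"dy":0,"dz":0,"yaw":0,"fingers":0},{"dx":0,"dy":0,"dz":0,"yaw":0,"fingers":0},{"dx":0,"dy":0,"dz":0,"yaw":0,"fingers":0},{"dx":0,"dy":0,"dz":-0.3,"yaw":0,"fingers":0},{"dx":0,"dy":0,"dz":-0.4,"yaw":0,"fingers":0},{"dx":0,"dy":0,"dz":-0.4,"yaw":0,"fingers":0},{"dx":-0.35,"dy":0.35,"dz":-0.1,"yaw":0,"fingers":0},{"dx":-0.35,"dy":0.35,"dz":-0.1,"yaw":0,"fingers":0},{"dx":-0.35,"dy":0.35,"dz":0,"yaw":0,"fingers":0},{"dx":-0.35,"dy":0.35,"dz":0,"yaw":0,"fingers":0},{"dx":-0.17,"dy":0.35,"dz":0,"yaw":0,"fingers":0},{"dx":0,"dy":0,"dz":0,"yaw":0.083,"fingers":0},{"dx":0,"dy":0,"dz":0,"yaw":0.083,"fingers":0},{"dx":0,"dy":0,"dz":0,"yaw":0,"fingers":0},{"dx":0,"dy":0,"dz":0,"yaw":0,"fingers":0}]'

```text
clock: 26.45
position: [0.605, 0.1339, 0.0967]
tool_rot: [-3.141, 0.0, 2.886]
force: [-0.3, 0.3, -0.3]
grip_width: 0.0858
finger_force: 0.0
```

```bash
cat > lie.py <<'E'
from fit import *
MODE[0]=1
def lie(x,y,flat,z=.003,r=75):
    "fit a lying nut near x,y; print tool deltas for grasping across the flats nearest present yaw"
    Z[0]=z; st=readout.observe(); im=grab_frame("wrist"); cT=camT("wrist",st); p=st["position"]
    u=w2p(cT,(x,y,z+.01)); x0,y0=max(0,int(u[0]-r)),max(0,int(u[1]-r)); box=[x0,y0,min(640,int(u[0]+r)),min(400,int(u[1]+r))]
    m=mask(im,box); n,l,s,c=cv2.connectedComponentsWithStats(m)
    q=np.argwhere(m); k=l[tuple(q[np.argmin(((q-S*np.array([u[1]-y0,u[0]-x0]))**2).sum(1))])]
    cs,_=cv2.findContours((l==k).astype(np.uint8),cv2.RETR_EXTERNAL,cv2.CHAIN_APPROX_NONE); m=np.zeros_like(m); cv2.drawContours(m,cs,-1,1,-1)
    f=lambda v:(render(cT,v,box)!=m).sum()/m.sum()
    b=min((minimize(f,[x,y,np.radians(flat+30+d)],method="Nelder-Mead",options=dict(initial_simplex=np.array([x,y,np.radians(flat+30+d)])+np.array([[0,0,0],[.006,0,0],[0,.006,0],[0,0,.15]]),xatol=1e-4)) for d in (-6,6)),key=lambda r:r.fun)
    ps=np.degrees(st["tool_rot"][2]); want=np.degrees(b.x[2])-30+90; e=(want-ps+30)%60-30
    a=np.radians(ps); X=np.array([np.cos(a),np.sin(a)]); Y=np.array([np.sin(a),-np.cos(a)])
    a2=np.radians(ps+e); g=b.x[:2]+.002*np.array([np.cos(a2),np.sin(a2)])-p[:2]
    print("nut",b.x[:2].round(4),"flat",(np.degrees(b.x[2])-30).round(1)%60,"fit",round(b.fun,3),"| tcp",p.round(4),"yaw",ps.round(1),"| dx %.3f dy %.3f yaw %.3f"%(g@X*10,g@Y*10,-e/90))
E
python3 - <<'E'
from lie import *
lie(.607,.134,15)
E
```

```text
nut [0.6068 0.1339] flat 15.0 fit 0.015 | tcp [0.605  0.1339 0.0967] yaw 165.4 | dx 0.003 dy 0.005 yaw 0.004
```

drive_tool --targets '[{"dx":0,"dy":0,"dz":0.4,"yaw":0,"fingers":0},{"dx":0,"dy":0,"dz":0.4,"yaw":0,"fingers":0},{"dx":0,"dy":0,"dz":0.33,"yaw":0,"fingers":0},{"dx":0,"dy":0,"dz":0.15,"yaw":0,"fingers":0},{"dx":0,"dy":0,"dz":0,"yaw":0,"fingers":1},{"dx":0,"dy":0,"dz":0,"yaw":0,"fingers":1},{"dx":0,"dy":0,"dz":0,"yaw":0,"fingers":1},{"dx":0,"dy":0,"dz":0,"yaw":0,"fingers":1},{"dx":0,"dy":0,"dz":0,"yaw":0,"fingers":1},{"dx":0,"dy":0,"dz":0,"yaw":0,"fingers":1},{"dx":0,"dy":0,"dz":0,"yaw":0,"fingers":1}]'

```text
clock: 27.6
position: [0.6062, 0.1343, -0.0292]
tool_rot: [3.14, 0.002, 2.882]
force: [-2.0, -1.2, 8.0]
grip_width: 0.0441
finger_force: 39.5
```

drive_tool --targets '[{"dx":0,"dy":0,"dz":-0.2,"yaw":0,"fingers":1},{"dx":0,"dy":0,"dz":-0.3,"yaw":0,"fingers":1},{"dx":0,"dy":0,"dz":-0.3,"yaw":-0.065,"fingers":1},{"dx":0,"dy":0,"dz":-0.3,"yaw":-0.065,"fingers":1},{"dx":0,"dy":0,"dz":0,"yaw":-0.066,"fingers":1},{"dx":0.02,"dy":-0.42,"dz":0,"yaw":0,"fingers":1},{"dx":0.02,"dy":-0.42,"dz":0,"yaw":0,"fingers":1},{"dx":0.02,"dy":-0.42,"dz":0,"yaw":0,"fingers":1},{"dx":0.02,"dy":-0.42,"dz":0,"yaw":0,"fingers":1},{"dx":0.02,"dy":-0.42,"dz":0,"yaw":0,"fingers":1},{"dx":0.02,"dy":-0.42,"dz":0,"yaw":0,"fingers":1},{"dx":0.02,"dy":-0.42,"dz":0,"yaw":0,"fingers":1},{"dx":0.02,"dy":-0.42,"dz":0,"yaw":0,"fingers":1},{"dx":0.02,"dy":-0.42,"dz":0,"yaw":0,"fingers":1},{"dx":0.02,"dy":-0.42,"dz":0,"yaw":0,"fingers":1},{"dx":0.02,"dy":-0.41,"dz":0,"yaw":0,"fingers":1},{"dx":0,"dy":0,"dz":0,"yaw":0,"fingers":1},{"dx":0,"dy":0,"dz":0,"yaw":0,"fingers":1},{"dx":0,"dy":0,"dz":0,"yaw":0,"fingers":1}]'

```text
clock: 29.5
position: [0.6058, -0.3264, 0.0801]
tool_rot: [3.142, 0.001, -3.092]
force: [0.0, 0.4, -1.0]
grip_width: 0.0437
finger_force: 41.2
```

drive_tool --targets '[{"dx":0,"dy":0,"dz":0.3,"yaw":0,"fingers":1},{"dx":0,"dy":0,"dz":0.2,"yaw":0,"fingers":1},{"dx":0,"dy":0,"dz":0.06,"yaw":0,"fingers":1},{"dx":0,"dy":0,"dz":0.03,"yaw":0,"fingers":1},{"dx":0,"dy":0,"dz":0,"yaw":0,"fingers":1},{"dx":0,"dy":0,"dz":0,"yaw":0,"fingers":1}]'

```text
clock: 30.1
position: [0.6059, -0.3275, 0.0206]
tool_rot: [-3.141, 0.001, -3.093]
force: [0.2, -0.0, -0.5]
grip_width: 0.0439
finger_force: 41.2
```

drive_tool --targets '[{"dx":0,"dy":0,"dz":0.02,"yaw":0,"fingers":1},{"dx":0,"dy":0,"dz":0.01,"yaw":0,"fingers":1},{"dx":0,"dy":0,"dz":0,"yaw":0,"fingers":1}]'

```text
clock: 30.4
position: [0.6058, -0.3277, 0.0178]
tool_rot: [-3.141, 0.001, -3.094]
force: [-4.5, 1.0, 10.3]
grip_width: 0.0438
finger_force: 42.6
```

drive_tool --targets '[{"dx":0,"dy":0,"dz":0,"yaw":0,"fingers":0.2},{"dx":0,"dy":0,"dz":0,"yaw":0,"fingers":0},{"dx":0,"dy":0,"dz":0,"yaw":0,"fingers":0},{"dx":0,"dy":0,"dz":0,"yaw":0,"fingers":0},{"dx":0,"dy":0,"dz":-0.3,"yaw":0,"fingers":0},{"dx":0,"dy":0,"dz":-0.5,"yaw":0,"fingers":0},{"dx":0.01,"dy":0.45,"dz":0,"yaw":0,"fingers":0},{"dx":0.01,"dy":0.45,"dz":0,"yaw":0,"fingers":0},{"dx":0.01,"dy":0.45,"dz":0,"yaw":0,"fingers":0},{"dx":0.01,"dy":0.45,"dz":0,"yaw":0,"fingers":0},{"dx":0.01,"dy":0.45,"dz":0,"yaw":0,"fingers":0},{"dx":0.01,"dy":0.45,"dz":0,"yaw":0,"fingers":0},{"dx":0.01,"dy":0.45,"dz":0,"yaw":0,"fingers":0},{"dx":0.01,"dy":0.45,"dz":0,"yaw":0,"fingers":0},{"dx":0.01,"dy":0.45,"dz":0,"yaw":0,"fingers":0},{"dx":0.01,"dy":0.45,"dz":0,"yaw":0,"fingers":0},{"dx":0.01,"dy":0.45,"dz":0,"yaw":0,"fingers":0},{"dx":0.01,"dy":0.45,"dz":0,"yaw":0,"fingers":0},{"dx":0.01,"dy":0.45,"dz":0,"yaw":0,"fingers":0},{"dx":0.01,"dy":0.2,"dz":0,"yaw":-0.033,"fingers":0}]'

```text
clock: 32.4
position: [0.5608, 0.281, 0.0971]
tool_rot: [3.14, 0.0, -3.037]
force: [-0.8, -0.7, 1.1]
grip_width: 0.0854
finger_force: 0.0
```

drive_tool --targets '[{"dx":0,"dy":0,"dz":0,"yaw":0,"fingers":0},{"dx":0,"dy":0,"dz":0,"yaw":0,"fingers":0},{"dx":0,"dy":0,"dz":0,"yaw":0,"fingers":0}]'

```text
clock: 32.7
position: [0.5626, 0.2748, 0.0966]
tool_rot: [-3.141, -0.0, -3.043]
force: [-0.2, -0.8, -0.2]
grip_width: 0.0854
finger_force: 0.0
```

```bash
python3 - <<'E'
from lie import *
lie(.562,.279,35)
E
```

```text
nut [0.5619 0.2785] flat 34.1 fit 0.031 | tcp [0.5626 0.2748 0.0966] yaw -174.4 | dx 0.023 dy 0.038 yaw 0.017
```

drive_tool --targets '[{"dx":0.023,"dy":0.038,"dz":0.4,"yaw":0.017,"fingers":0},{"dx":0,"dy":0,"dz":0.4,"yaw":0,"fingers":0},{"dx":0,"dy":0,"dz":0.33,"yaw":0,"fingers":0},{"dx":0,"dy":0,"dz":0.12,"yaw":0,"fingers":0},{"dx":0,"dy":0,"dz":0,"yaw":0,"fingers":1},{"dx":0,"dy":0,"dz":0,"yaw":0,"fingers":1},{"dx":0,"dy":0,"dz":0,"yaw":0,"fingers":1},{"dx":0,"dy":0,"dz":0,"yaw":0,"fingers":1},{"dx":0,"dy":0,"dz":0,"yaw":0,"fingers":1},{"dx":0,"dy":0,"dz":0,"yaw":0,"fingers":1}]'

```text
clock: 33.75
position: [0.5618, 0.2797, -0.0247]
tool_rot: [-3.142, 0.005, -3.069]
force: [-2.7, -8.9, 33.7]
grip_width: 0.0303
finger_force: 46.7
```

The fingers went over the hex onto the collar (30 mm): too high. Open, go 9 mm lower, and grip the flats.

drive_tool --targets '[{"dx":0,"dy":0,"dz":0,"yaw":0,"fingers":0},{"dx":0,"dy":0,"dz":0,"yaw":0,"fingers":0},{"dx":0,"dy":0,"dz":0,"yaw":0,"fingers":0},{"dx":0,"dy":0,"dz":0,"yaw":0,"fingers":0},{"dx":0,"dy":0,"dz":0.08,"yaw":0,"fingers":0},{"dx":0,"dy":0,"dz":0,"yaw":0,"fingers":0}]'

```text
clock: 34.35
position: [0.559, 0.2793, -0.0375]
tool_rot: [-3.141, -0.001, -3.068]
force: [-0.1, -0.8, 0.4]
grip_width: 0.0857
finger_force: 0.0
```

```bash
python3 - <<'E'
from lie import *
lie(.562,.279,35)
E
```

```text
nut [0.5616 0.28  ] flat 32.8 fit 0.007 | tcp [ 0.559   0.2793 -0.0375] yaw -175.8 | dx -0.007 dy 0.006 yaw 0.015
```

drive_tool --targets '[{"dx":0,"dy":0,"dz":0,"yaw":0.015,"fingers":1},{"dx":0,"dy":0,"dz":0,"yaw":0,"fingers":1},{"dx":0,"dy":0,"dz":0,"yaw":0,"fingers":1},{"dx":0,"dy":0,"dz":0,"yaw":0,"fingers":1},{"dx":0,"dy":0,"dz":0,"yaw":0,"fingers":1},{"dx":0,"dy":0,"dz":0,"yaw":0,"fingers":1}]'

```text
clock: 35.0
position: [0.5596, 0.2798, -0.0359]
tool_rot: [3.141, 0.0, -3.092]
force: [-1.7, -1.7, 5.6]
grip_width: 0.0449
finger_force: 41.3
```

drive_tool --targets '[{"dx":0,"dy":0,"dz":-0.2,"yaw":0,"fingers":1},{"dx":0,"dy":0,"dz":-0.35,"yaw":0,"fingers":1},{"dx":0,"dy":0,"dz":-0.35,"yaw":0,"fingers":1},{"dx":0,"dy":0,"dz":-0.3,"yaw":0,"fingers":1},{"dx":-0.015,"dy":-0.415,"dz":0,"yaw":0,"fingers":1},{"dx":-0.015,"dy":-0.415,"dz":0,"yaw":0,"fingers":1},{"dx":-0.015,"dy":-0.415,"dz":0,"yaw":0,"fingers":1},{"dx":-0.015,"dy":-0.415,"dz":0,"yaw":0,"fingers":1},{"dx":-0.015,"dy":-0.415,"dz":0,"yaw":0,"fingers":1},{"dx":-0.015,"dy":-0.415,"dz":0,"yaw":0,"fingers":1},{"dx":-0.015,"dy":-0.415,"dz":0,"yaw":0,"fingers":1},{"dx":-0.015,"dy":-0.415,"dz":0,"yaw":0,"fingers":1},{"dx":-0.015,"dy":-0.415,"dz":0,"yaw":0,"fingers":1},{"dx":-0.015,"dy":-0.415,"dz":0,"yaw":0,"fingers":1},{"dx":-0.01,"dy":-0.415,"dz":0,"yaw":0,"fingers":1},{"dx":0,"dy":-0.415,"dz":0,"yaw":0,"fingers":1},{"dx":0,"dy":0,"dz":0,"yaw":0,"fingers":1},{"dx":0,"dy":0,"dz":0,"yaw":0,"fingers":1},{"dx":0,"dy":0,"dz":0,"yaw":0,"fingers":1}]'

```text
clock: 36.9
position: [0.6005, -0.2157, 0.0846]
tool_rot: [3.141, 0.001, -3.09]
force: [-0.4, 0.3, -1.3]
grip_width: 0.0451
finger_force: 41.8
```

```bash
python3 - <<'E'
from lie import *
st=readout.observe(); print(st["grip_width"],st["finger_force"])
lie(.604,-.327,3,z=.05,r=60)
E
```

```text
0.045078370036239476 41.81105378782377
nut [ 0.5848 -0.3273] flat 2.9 fit 0.61 | tcp [ 0.6005 -0.2157  0.0846] yaw -177.1 | dx 0.232 dy -1.116 yaw -0.333
```

drive_tool --targets '[{"dx":0,"dy":0,"dz":0.3,"yaw":0,"fingers":1},{"dx":0,"dy":0,"dz":0.28,"yaw":0,"fingers":1},{"dx":0,"dy":0,"dz":0.1,"yaw":0,"fingers":1},{"dx":0,"dy":0,"dz":0.03,"yaw":0,"fingers":1},{"dx":0,"dy":0,"dz":0.02,"yaw":0,"fingers":1},{"dx":0,"dy":0,"dz":0,"yaw":0,"fingers":1},{"dx":0,"dy":0,"dz":0,"yaw":0,"fingers":1}]'

```text
clock: 37.65
position: [0.6009, -0.217, 0.0117]
tool_rot: [-3.141, 0.001, -3.092]
force: [0.6, 0.3, -0.9]
grip_width: 0.0451
finger_force: 41.8
```

drive_tool --targets '[{"dx":0,"dy":0,"dz":0.012,"yaw":0,"fingers":1},{"dx":0,"dy":0,"dz":0,"yaw":0,"fingers":0.2},{"dx":0,"dy":0,"dz":0,"yaw":0,"fingers":0},{"dx":0,"dy":0,"dz":0,"yaw":0,"fingers":0},{"dx":0,"dy":0,"dz":0,"yaw":0,"fingers":0},{"dx":0,"dy":0,"dz":-0.35,"yaw":0,"fingers":0},{"dx":0,"dy":0,"dz":-0.5,"yaw":0,"fingers":0},{"dx":0.1,"dy":0.43,"dz":0,"yaw":0,"fingers":0},{"dx":0.1,"dy":0.43,"dz":0,"yaw":0,"fingers":0},{"dx":0.1,"dy":0.43,"dz":0,"yaw":0,"fingers":0},{"dx":0.1,"dy":0.43,"dz":0,"yaw":0,"fingers":0},{"dx":0.1,"dy":0.43,"dz":0,"yaw":0,"fingers":0},{"dx":0.1,"dy":0.43,"dz":0,"yaw":0,"fingers":0},{"dx":0.1,"dy":0.43,"dz":0,"yaw":0,"fingers":0},{"dx":0.12,"dy":0.43,"dz":0,"yaw":0,"fingers":0},{"dx":0.12,"dy":0.43,"dz":0,"yaw":0,"fingers":0},{"dx":0.12,"dy":0.43,"dz":0,"yaw":0,"fingers":0},{"dx":0.12,"dy":0.43,"dz":0,"yaw":0,"fingers":0},{"dx":0.11,"dy":0.4,"dz":0,"yaw":-0.056,"fingers":0},{"dx":0,"dy":0,"dz":0,"yaw":-0.056,"fingers":0}]'

```text
clock: 39.65
position: [0.4433, 0.2949, 0.0953]
tool_rot: [3.138, 0.001, -2.905]
force: [0.3, -1.0, 0.5]
grip_width: 0.086
finger_force: 0.0
```

drive_tool --targets '[{"dx":0,"dy":0,"dz":0,"yaw":0,"fingers":0},{"dx":0,"dy":0,"dz":0,"yaw":0,"fingers":0},{"dx":0,"dy":0,"dz":0,"yaw":0,"fingers":0}]'

```text
clock: 39.95
position: [0.4465, 0.288, 0.0944]
tool_rot: [-3.141, -0.0, -2.92]
force: [0.2, -0.5, 0.1]
grip_width: 0.0852
finger_force: 0.0
```

```bash
python3 - <<'E'
from lie import *
lie(.448,.289,43)
E
```

```text
nut [0.448  0.2885] flat 41.7 fit 0.028 | tcp [0.4465 0.288  0.0944] yaw -167.3 | dx 0.004 dy 0.002 yaw 0.011
```

drive_tool --targets '[{"dx":0,"dy":0,"dz":0.4,"yaw":0.011,"fingers":0},{"dx":0,"dy":0,"dz":0.4,"yaw":0,"fingers":0},{"dx":0,"dy":0,"dz":0.37,"yaw":0,"fingers":0},{"dx":0,"dy":0,"dz":0.14,"yaw":0,"fingers":0},{"dx":0,"dy":0,"dz":0,"yaw":0,"fingers":0},{"dx":0,"dy":0,"dz":0,"yaw":0,"fingers":1},{"dx":0,"dy":0,"dz":0,"yaw":0,"fingers":1},{"dx":0,"dy":0,"dz":0,"yaw":0,"fingers":1},{"dx":0,"dy":0,"dz":0,"yaw":0,"fingers":1},{"dx":0,"dy":0,"dz":0,"yaw":0,"fingers":1},{"dx":0,"dy":0,"dz":0,"yaw":0,"fingers":1}]'

```text
clock: 41.1
position: [0.4468, 0.2893, -0.035]
tool_rot: [3.141, 0.002, -2.934]
force: [-1.2, -4.2, 15.3]
grip_width: 0.0449
finger_force: 38.9
```

drive_tool --targets '[{"dx":0,"dy":0,"dz":-0.2,"yaw":0,"fingers":1},{"dx":0,"dy":0,"dz":-0.35,"yaw":0,"fingers":1},{"dx":0,"dy":0,"dz":-0.35,"yaw":0.051,"fingers":1},{"dx":0,"dy":0,"dz":-0.3,"yaw":0.051,"fingers":1},{"dx":-0.044,"dy":-0.427,"dz":0,"yaw":0,"fingers":1},{"dx":-0.044,"dy":-0.427,"dz":0,"yaw":0,"fingers":1},{"dx":-0.044,"dy":-0.427,"dz":0,"yaw":0,"fingers":1},{"dx":-0.044,"dy":-0.427,"dz":0,"yaw":0,"fingers":1},{"dx":-0.044,"dy":-0.427,"dz":0,"yaw":0,"fingers":1},{"dx":-0.044,"dy":-0.427,"dz":0,"yaw":0,"fingers":1},{"dx":-0.044,"dy":-0.427,"dz":0,"yaw":0,"fingers":1},{"dx":-0.044,"dy":-0.427,"dz":0,"yaw":0,"fingers":1},{"dx":-0.044,"dy":-0.427,"dz":0,"yaw":0,"fingers":1},{"dx":-0.044,"dy":-0.427,"dz":0,"yaw":0,"fingers":1},{"dx":-0.044,"dy":-0.427,"dz":0,"yaw":0,"fingers":1},{"dx":-0.044,"dy":-0.427,"dz":0,"yaw":0,"fingers":1},{"dx":0,"dy":0,"dz":0,"yaw":0,"fingers":1},{"dx":0,"dy":0,"dz":0,"yaw":0,"fingers":1},{"dx":0,"dy":0,"dz":0,"yaw":0,"fingers":1}]'

```text
clock: 43.0
position: [0.5235, -0.2194, 0.084]
tool_rot: [3.141, 0.0, -3.092]
force: [-0.7, -0.1, -1.8]
grip_width: 0.0447
finger_force: 43.2
```

drive_tool --targets '[{"dx":0,"dy":0,"dz":0.3,"yaw":0,"fingers":1},{"dx":0,"dy":0,"dz":0.28,"yaw":0,"fingers":1},{"dx":0,"dy":0,"dz":0.1,"yaw":0,"fingers":1},{"dx":0,"dy":0,"dz":0.03,"yaw":0,"fingers":1},{"dx":0,"dy":0,"dz":0.01,"yaw":0,"fingers":1},{"dx":0,"dy":0,"dz":0,"yaw":0,"fingers":1},{"dx":0,"dy":0,"dz":0,"yaw":0,"fingers":1}]'

```text
clock: 43.7
position: [0.5239, -0.2205, 0.0124]
tool_rot: [-3.141, 0.001, -3.093]
force: [-0.9, 0.7, -1.0]
grip_width: 0.0446
finger_force: 43.2
```

drive_tool --targets '[{"dx":0,"dy":0,"dz":0.01,"yaw":0,"fingers":1},{"dx":0,"dy":0,"dz":0,"yaw":0,"fingers":0.2},{"dx":0,"dy":0,"dz":0,"yaw":0,"fingers":0},{"dx":0,"dy":0,"dz":0,"yaw":0,"fingers":0},{"dx":0,"dy":0,"dz":0,"yaw":0,"fingers":0},{"dx":0,"dy":0,"dz":-0.35,"yaw":0,"fingers":0},{"dx":0,"dy":0,"dz":-0.48,"yaw":0,"fingers":0},{"dx":0.05,"dy":0.45,"dz":0,"yaw":0,"fingers":0},{"dx":0.05,"dy":0.45,"dz":0,"yaw":0,"fingers":0},{"dx":0.05,"dy":0.45,"dz":0,"yaw":0,"fingers":0},{"dx":0.05,"dy":0.45,"dz":0,"yaw":0,"fingers":0},{"dx":0.05,"dy":0.45,"dz":0,"yaw":0,"fingers":0},{"dx":0.05,"dy":0.45,"dz":0,"yaw":0,"fingers":0},{"dx":0.05,"dy":0.45,"dz":0,"yaw":0,"fingers":0},{"dx":0.03,"dy":0.45,"dz":0,"yaw":0,"fingers":0},{"dx":0,"dy":0,"dz":0,"yaw":-0.086,"fingers":0},{"dx":0,"dy":0,"dz":0,"yaw":-0.086,"fingers":0},{"dx":0,"dy":0,"dz":0,"yaw":-0.086,"fingers":0},{"dx":0,"dy":0,"dz":0,"yaw":-0.085,"fingers":0},{"dx":0,"dy":0,"dz":0,"yaw":0,"fingers":0}]'

```text
clock: 45.7
position: [0.468, 0.1375, 0.0933]
tool_rot: [3.141, -0.0, -2.552]
force: [-0.5, 0.2, 0.3]
grip_width: 0.0852
finger_force: 0.0
```

drive_tool --targets '[{"dx":0,"dy":0,"dz":0,"yaw":0,"fingers":0},{"dx":0,"dy":0,"dz":0,"yaw":0,"fingers":0}]'

```text
clock: 45.9
position: [0.4681, 0.1375, 0.0935]
tool_rot: [-3.142, 0.0, -2.558]
force: [0.2, 0.4, 0.3]
grip_width: 0.0853
finger_force: 0.0
```

```bash
python3 - <<'E'
from lie import *
lie(.469,.138,3)
E
```

```text
nut [0.4689 0.1378] flat 2.7 fit 0.016 | tcp [0.4681 0.1375 0.0935] yaw -146.6 | dx 0.011 dy -0.001 yaw 0.009
```

drive_tool --targets '[{"dx":0.01,"dy":0,"dz":0.4,"yaw":0.009,"fingers":0},{"dx":0,"dy":0,"dz":0.4,"yaw":0,"fingers":0},{"dx":0,"dy":0,"dz":0.37,"yaw":0,"fingers":0},{"dx":0,"dy":0,"dz":0.13,"yaw":0,"fingers":0},{"dx":0,"dy":0,"dz":0,"yaw":0,"fingers":0},{"dx":0,"dy":0,"dz":0,"yaw":0,"fingers":1},{"dx":0,"dy":0,"dz":0,"yaw":0,"fingers":1},{"dx":0,"dy":0,"dz":0,"yaw":0,"fingers":1},{"dx":0,"dy":0,"dz":0,"yaw":0,"fingers":1},{"dx":0,"dy":0,"dz":0,"yaw":0,"fingers":1},{"dx":0,"dy":0,"dz":0,"yaw":0,"fingers":1}]'

```text
clock: 47.05
position: [0.4679, 0.137, -0.0354]
tool_rot: [-3.141, 0.001, -2.569]
force: [-2.6, -1.7, 13.5]
grip_width: 0.0449
finger_force: 39.1
```

drive_tool --targets '[{"dx":0,"dy":0,"dz":-0.2,"yaw":0,"fingers":1},{"dx":0,"dy":0,"dz":-0.35,"yaw":0,"fingers":1},{"dx":0,"dy":0,"dz":-0.35,"yaw":0.083,"fingers":1},{"dx":0,"dy":0,"dz":-0.3,"yaw":0.083,"fingers":1},{"dx":0,"dy":0,"dz":0,"yaw":0.083,"fingers":1},{"dx":0,"dy":0,"dz":0,"yaw":0.083,"fingers":1},{"dx":-0.034,"dy":-0.427,"dz":0,"yaw":0,"fingers":1},{"dx":-0.034,"dy":-0.427,"dz":0,"yaw":0,"fingers":1},{"dx":-0.034,"dy":-0.427,"dz":0,"yaw":0,"fingers":1},{"dx":-0.034,"dy":-0.427,"dz":0,"yaw":0,"fingers":1},{"dx":-0.034,"dy":-0.427,"dz":0,"yaw":0,"fingers":1},{"dx":-0.034,"dy":-0.427,"dz":0,"yaw":0,"fingers":1},{"dx":-0.034,"dy":-0.427,"dz":0,"yaw":0,"fingers":1},{"dx":-0.034,"dy":-0.427,"dz":0,"yaw":0,"fingers":1},{"dx":-0.034,"dy":-0.427,"dz":0,"yaw":0,"fingers":1},{"dx":-0.034,"dy":-0.427,"dz":0,"yaw":0,"fingers":1},{"dx":-0.034,"dy":-0.427,"dz":0,"yaw":0,"fingers":1},{"dx":0,"dy":0,"dz":0,"yaw":0,"fingers":1},{"dx":0,"dy":0,"dz":0,"yaw":0,"fingers":1},{"dx":0,"dy":0,"dz":0,"yaw":0,"fingers":1}]'

```text
clock: 49.05
position: [0.5288, -0.3293, 0.0839]
tool_rot: [3.141, 0.0, -3.089]
force: [0.5, -0.7, -1.7]
grip_width: 0.0447
finger_force: 43.1
```

drive_tool --targets '[{"dx":0,"dy":0,"dz":0.3,"yaw":0,"fingers":1},{"dx":0,"dy":0,"dz":0.28,"yaw":0,"fingers":1},{"dx":0,"dy":0,"dz":0.1,"yaw":0,"fingers":1},{"dx":0,"dy":0,"dz":0.03,"yaw":0,"fingers":1},{"dx":0,"dy":0,"dz":0.01,"yaw":0,"fingers":1},{"dx":0,"dy":0,"dz":0,"yaw":0,"fingers":1},{"dx":0,"dy":0,"dz":0,"yaw":0,"fingers":1}]'

```text
clock: 49.75
position: [0.5292, -0.3304, 0.0125]
tool_rot: [-3.141, 0.001, -3.09]
force: [-0.0, -0.7, -0.9]
grip_width: 0.0443
finger_force: 43.1
```

drive_tool --targets '[{"dx":0,"dy":0,"dz":0.012,"yaw":0,"fingers":1},{"dx":0,"dy":0,"dz":0,"yaw":0,"fingers":0.2},{"dx":0,"dy":0,"dz":0,"yaw":0,"fingers":0},{"dx":0,"dy":0,"dz":0,"yaw":0,"fingers":0},{"dx":0,"dy":0,"dz":0,"yaw":0,"fingers":0},{"dx":0,"dy":0,"dz":-0.35,"yaw":0,"fingers":0},{"dx":0,"dy":0,"dz":-0.5,"yaw":0,"fingers":0},{"dx":0,"dy":0,"dz":-0.5,"yaw":0.032,"fingers":0},{"dx":0.08,"dy":0.42,"dz":0,"yaw":0,"fingers":0},{"dx":0.08,"dy":0.42,"dz":0,"yaw":0,"fingers":0},{"dx":0.08,"dy":0.42,"dz":0,"yaw":0,"fingers":0},{"dx":0.1,"dy":0.42,"dz":0,"yaw":0,"fingers":0},{"dx":0.12,"dy":0.42,"dz":0,"yaw":0,"fingers":0},{"dx":0.12,"dy":0.42,"dz":0,"yaw":0,"fingers":0},{"dx":0.12,"dy":0.4,"dz":0,"yaw":0,"fingers":0},{"dx":0,"dy":0,"dz":0,"yaw":0,"fingers":0},{"dx":0,"dy":0,"dz":0,"yaw":0,"fingers":0},{"dx":0,"dy":0,"dz":0,"yaw":0,"fingers":0}]'

```text
clock: 51.55
position: [0.4587, -0.039, 0.1453]
tool_rot: [-3.141, 0.0, -3.141]
force: [-0.1, -1.3, 0.5]
grip_width: 0.0855
finger_force: 0.0
```

```bash
cat > sty.py <<'E'
from h import *
def sty(show=True):
    st=readout.observe(); im=grab_frame("wrist"); cT=camT("wrist",st)
    s=2000; x1,y1=.60,.05; a=rect(cT,im,.36,x1,-.13,y1,.02,s)
    h=cv2.cvtColor(a,cv2.COLOR_BGR2HSV); m=((h[...,1]<55)&(h[...,2]>75)).astype(np.uint8)
    m=cv2.morphologyEx(m,cv2.MORPH_CLOSE,np.ones((5,5)))
    n,l,S,c=cv2.connectedComponentsWithStats(m)
    for i in range(1,n):
        if S[i,4]>400:
            q=np.argwhere(l==i)[:,::-1].astype(np.float32); r=cv2.minAreaRect(q)
            b=cv2.boxPoints(r); w=np.c_[x1-b[:,1]/s,y1-b[:,0]/s]
            print("area",S[i,4],"c x %.4f y %.4f"%(x1-r[0][1]/s,y1-r[0][0]/s),"mm",np.round(np.array(r[1])/2,1),"ang",round(r[2],1),"top",S[i,1],"box",w.round(4).tolist())
            # handle part: rows whose width exceeds 12 mm
            rows=[(v,q[q[:,1]==v][:,0]) for v in range(int(q[:,1].min()),int(q[:,1].max())+1)]
            hd=[(v,c.mean()) for v,c in rows if len(c)and np.ptp(c)>24]
            if len(hd)>30:
                hd=np.array(hd); k=np.polyfit(hd[:,0],hd[:,1],1)
                print(" handle x %.4f..%.4f"%(x1-hd[-1,0]/s,x1-hd[0,0]/s),"y at mid %.4f"%(y1-np.polyval(k,hd[:,0].mean())/s),"yaw deg %.1f"%np.degrees(np.arctan(k[0])))
    print("tcp",st["position"].round(4),np.degrees(st["tool_rot"][2]).round(1))
E
python3 - <<'E'
from sty import *
sty()
t=grab_frame("top"); cv2.imwrite("pics/t8.png",t)
im=grab_frame("scene"); cv2.imwrite("pics/s8.png",im)
E
```

```text
area 5881 c x 0.4465 y -0.0318 mm [128.   16.5] ang 87.5 top 179 box [[0.5101000070571899, -0.020800000056624413], [0.5109000205993652, -0.03720000013709068], [0.3828999996185303, -0.04280000180006027], [0.3822000026702881, -0.02630000002682209]]
 handle x 0.3830..0.4530 y at mid -0.0330 yaw deg 2.0
tcp [ 0.4587 -0.039   0.1453] -180.0
```

The stylus was knocked about 30 mm toward −x: handle x 0.383–0.453, y −0.033, yaw 2°. Re-gripping there.

drive_tool --targets '[{"dx":0.42,"dy":0.06,"dz":0,"yaw":-0.022,"fingers":0},{"dx":0,"dy":0,"dz":0.4,"yaw":0,"fingers":0},{"dx":0,"dy":0,"dz":0.4,"yaw":0,"fingers":0},{"dx":0,"dy":0,"dz":0.4,"yaw":0,"fingers":0},{"dx":0,"dy":0,"dz":0.35,"yaw":0,"fingers":0},{"dx":0,"dy":0,"dz":0.2,"yaw":0,"fingers":0},{"dx":0,"dy":0,"dz":0,"yaw":0,"fingers":1},{"dx":0,"dy":0,"dz":0,"yaw":0,"fingers":1},{"dx":0,"dy":0,"dz":0,"yaw":0,"fingers":1},{"dx":0,"dy":0,"dz":0,"yaw":0,"fingers":1},{"dx":0,"dy":0,"dz":0,"yaw":0,"fingers":1},{"dx":0,"dy":0,"dz":0,"yaw":0,"fingers":1},{"dx":0,"dy":0,"dz":0,"yaw":0,"fingers":1},{"dx":0,"dy":0,"dz":0,"yaw":0,"fingers":1}]'

```text
clock: 53.1
position: [0.417, -0.0327, -0.0288]
tool_rot: [-3.141, 0.001, -3.106]
force: [-2.4, -1.9, 17.4]
grip_width: 0.015
finger_force: 38.9
```

drive_tool --targets '[{"dx":0,"dy":0,"dz":-0.3,"yaw":0,"fingers":1},{"dx":0,"dy":0,"dz":-0.4,"yaw":-0.008,"fingers":1},{"dx":0,"dy":0,"dz":-0.4,"yaw":0,"fingers":1},{"dx":0.111,"dy":-0.379,"dz":0,"yaw":0,"fingers":1},{"dx":0.111,"dy":-0.379,"dz":0,"yaw":0,"fingers":1},{"dx":0.111,"dy":-0.379,"dz":0,"yaw":0,"fingers":1},{"dx":0.111,"dy":-0.379,"dz":0,"yaw":0,"fingers":1},{"dx":0.111,"dy":-0.379,"dz":0,"yaw":0,"fingers":1},{"dx":0.111,"dy":-0.379,"dz":0,"yaw":0,"fingers":1},{"dx":0.111,"dy":-0.379,"dz":0,"yaw":0,"fingers":1},{"dx":0.111,"dy":-0.379,"dz":0,"yaw":0,"fingers":1},{"dx":0,"dy":0,"dz":0.3,"yaw":0,"fingers":1},{"dx":0,"dy":0,"dz":0.3,"yaw":0,"fingers":1},{"dx":0,"dy":0,"dz":0,"yaw":0,"fingers":1},{"dx":0,"dy":0,"dz":0,"yaw":0,"fingers":1}]'

```text
clock: 54.6
position: [0.3426, -0.3391, 0.0211]
tool_rot: [3.141, -0.0, -3.093]
force: [0.8, -0.4, -0.2]
grip_width: 0.0146
finger_force: 40.6
```

```bash
python3 - <<'E'
from h import *
st=readout.observe(); p=st["position"]; print(p,np.degrees(st["tool_rot"]),st["force"],st["grip_width"])
d=np.array([.9989,.0478]); n=np.array([-.0478,.9989]); m=np.array([.4486,-.3344])
e=m-p[:2]; print("mouth ahead %.4f left %.4f"%(e@d,e@n))
E
```

```text
[ 0.34261272 -0.33914987  0.02106739] [ 1.79976140e+02 -3.11891741e-03 -1.77190721e+02] [ 0.75412774 -0.41729047 -0.22766253] 0.014633802026055291
mouth ahead 0.1061 left -0.0003
```

drive_tool --targets '[{"dx":0,"dy":0,"dz":0.34,"yaw":0,"fingers":1},{"dx":0,"dy":0,"dz":0,"yaw":0,"fingers":1},{"dx":-0.1,"dy":0,"dz":0,"yaw":0,"fingers":1},{"dx":-0.06,"dy":0,"dz":0,"yaw":0,"fingers":1},{"dx":-0.02,"dy":0,"dz":0,"yaw":0,"fingers":1},{"dx":0,"dy":0,"dz":0,"yaw":0,"fingers":1}]'

```text
clock: 55.2
position: [0.3611, -0.3388, -0.0129]
tool_rot: [-3.141, 0.001, -3.093]
force: [0.9, -0.5, -0.2]
grip_width: 0.0147
finger_force: 40.6
```

drive_tool --targets '[{"dx":-0.02,"dy":0,"dz":0,"yaw":0,"fingers":1},{"dx":-0.02,"dy":0,"dz":0,"yaw":0,"fingers":1},{"dx":0,"dy":0,"dz":0,"yaw":0,"fingers":1}]'

```text
clock: 55.5
position: [0.3643, -0.3385, -0.0137]
tool_rot: [-3.142, -0.0, -3.093]
force: [-1.4, 0.6, -0.8]
grip_width: 0.0148
finger_force: 40.6
```

drive_tool --targets '[{"dx":-0.02,"dy":0,"dz":0,"yaw":0,"fingers":1},{"dx":-0.02,"dy":0,"dz":0,"yaw":0,"fingers":1},{"dx":0,"dy":0,"dz":0,"yaw":0,"fingers":1}]'

```text
clock: 55.8
position: [0.3682, -0.3382, -0.0138]
tool_rot: [3.141, -0.001, -3.093]
force: [-3.1, -0.5, -0.4]
grip_width: 0.0148
finger_force: 40.7
```

drive_tool --targets '[{"dx":-0.015,"dy":0,"dz":0,"yaw":0,"fingers":1},{"dx":-0.01,"dy":0,"dz":0,"yaw":0,"fingers":1},{"dx":0,"dy":0,"dz":0,"yaw":0,"fingers":1}]'

```text
clock: 56.1
position: [0.3688, -0.3382, -0.0142]
tool_rot: [3.141, -0.004, -3.094]
force: [-10.9, -0.3, 0.9]
grip_width: 0.0146
finger_force: 40.8
```

drive_tool --targets '[{"dx":0,"dy":0,"dz":0,"yaw":0,"fingers":1},{"dx":0,"dy":0,"dz":0,"yaw":0,"fingers":1},{"dx":0,"dy":0,"dz":0,"yaw":0,"fingers":1},{"dx":0,"dy":0,"dz":0,"yaw":0,"fingers":1},{"dx":0,"dy":0,"dz":0,"yaw":0,"fingers":1},{"dx":0.12,"dy":0,"dz":0,"yaw":0,"fingers":1},{"dx":0.15,"dy":0,"dz":0,"yaw":0,"fingers":1},{"dx":0,"dy":0,"dz":-0.4,"yaw":0,"fingers":1},{"dx":0,"dy":0,"dz":-0.4,"yaw":0.031,"fingers":1},{"dx":0,"dy":0,"dz":-0.1,"yaw":0,"fingers":1},{"dx":-0.1,"dy":0.4,"dz":0,"yaw":0,"fingers":1},{"dx":-0.1,"dy":0.4,"dz":0,"yaw":0,"fingers":1},{"dx":-0.1,"dy":0.4,"dz":0,"yaw":0,"fingers":1},{"dx":-0.1,"dy":0.4,"dz":0,"yaw":0,"fingers":1},{"dx":-0.16,"dy":0.4,"dz":0,"yaw":0,"fingers":1},{"dx":-0.16,"dy":0.4,"dz":0,"yaw":0,"fingers":1},{"dx":-0.16,"dy":0.4,"dz":0,"yaw":0,"fingers":1},{"dx":-0.16,"dy":0.2,"dz":0,"yaw":0,"fingers":1},{"dx":0,"dy":0,"dz":0,"yaw":0,"fingers":1},{"dx":0,"dy":0,"dz":0,"yaw":0,"fingers":1}]'

```text
clock: 58.1
position: [0.4475, -0.0395, 0.076]
tool_rot: [-3.142, -0.0, -3.141]
force: [-1.3, -0.3, -0.6]
grip_width: 0.0148
finger_force: 40.6
```

drive_tool --targets '[{"dx":0,"dy":0,"dz":0.4,"yaw":0,"fingers":1},{"dx":0,"dy":0,"dz":0.4,"yaw":0,"fingers":1},{"dx":0,"dy":0,"dz":0.18,"yaw":0,"fingers":1},{"dx":0,"dy":0,"dz":0.03,"yaw":0,"fingers":1},{"dx":0,"dy":0,"dz":0.02,"yaw":0,"fingers":1},{"dx":0,"dy":0,"dz":0,"yaw":0,"fingers":1}]'

```text
clock: 58.7
position: [0.4482, -0.04, -0.0259]
tool_rot: [-3.141, 0.001, 3.14]
force: [0.4, 0.1, -0.2]
grip_width: 0.0146
finger_force: 40.6
```

drive_tool --targets '[{"dx":0,"dy":0,"dz":0.02,"yaw":0,"fingers":1},{"dx":0,"dy":0,"dz":0.015,"yaw":0,"fingers":1},{"dx":0,"dy":0,"dz":0,"yaw":0,"fingers":1}]'

```text
clock: 59.0
position: [0.4488, -0.0398, -0.0292]
tool_rot: [-3.141, 0.002, 3.141]
force: [-2.6, -1.5, 17.9]
grip_width: 0.0144
finger_force: 43.5
```

Touching. Release, rise, and verify.

drive_tool --targets '[{"dx":0,"dy":0,"dz":-0.01,"yaw":0,"fingers":0},{"dx":0,"dy":0,"dz":0,"yaw":0,"fingers":0},{"dx":0,"dy":0,"dz":0,"yaw":0,"fingers":0},{"dx":0,"dy":0,"dz":0,"yaw":0,"fingers":0},{"dx":0,"dy":0,"dz":0,"yaw":0,"fingers":0},{"dx":0,"dy":0,"dz":-0.3,"yaw":0,"fingers":0},{"dx":0,"dy":0,"dz":-0.4,"yaw":0,"fingers":0},{"dx":0,"dy":0,"dz":-0.5,"yaw":0,"fingers":0},{"dx":0,"dy":0,"dz":-0.5,"yaw":0,"fingers":0},{"dx":0,"dy":0,"dz":0,"yaw":0,"fingers":0},{"dx":0,"dy":0,"dz":0,"yaw":0,"fingers":0},{"dx":0,"dy":0,"dz":0,"yaw":0,"fingers":0}]'

```text
clock: 60.2
position: [0.4474, -0.0397, 0.14]
tool_rot: [-3.142, -0.001, 3.141]
force: [-0.9, -0.1, -0.4]
grip_width: 0.0856
finger_force: 0.0
```

```bash
python3 - <<'E'
from sty import *
sty()
# nuts on the pan, scene view: dark-bore check against expected centres
a=cv2.imread("pics/scene0.png").astype(int); b=grab_frame("scene").astype(int); cT=camT("scene")
d=(np.abs(a-b).max(2)>18).astype(np.uint8)
c=np.array([.5659,-.2738])
for nm,p in (("TR",(.6078,-.3276)),("TL",(.6029,-.2169)),("BL",(.5259,-.2204)),("BR",(.5312,-.3303))):
    hexo=[w2p(cT,(p[0]+.023*np.cos(t),p[1]+.023*np.sin(t),.062)) for t in np.arange(0,6.28,.5)]
    m=np.zeros(d.shape,np.uint8); cv2.fillPoly(m,[np.int32(hexo)],1); ho=w2p(cT,(*p,.064)).astype(int)
    print(nm,"pan frame",(np.array(p)-c).round(3),"changed share",round(float(d[m>0].mean()),2),"bore/around",b[ho[1]-1:ho[1]+2,ho[0]-1:ho[0]+2].mean().round(),b[m>0].mean().round())
E
```

```text
area 5946 c x 0.4767 y -0.0396 mm [ 16.3 128.6] ang 0.5 top 118 box [[0.4124999940395355, -0.030799999833106995], [0.541100025177002, -0.03200000151991844], [0.5408999919891357, -0.04830000177025795], [0.4124000072479248, -0.0471000000834465]]
 handle x 0.4125..0.4840 y at mid -0.0393 yaw deg -0.2
tcp [ 0.4474 -0.0397  0.14  ] 180.0
TR pan frame [ 0.042 -0.054] changed share 0.62 bore/around 152.0 186.0
TL pan frame [0.037 0.057] changed share 0.54 bore/around 118.0 183.0
BL pan frame [-0.04   0.053] changed share 0.67 bore/around 120.0 181.0
BR pan frame [-0.035 -0.056] changed share 0.62 bore/around 132.0 182.0
```

```bash
python3 -c "
from workcell import workorder; print(workorder.job_done())"
```

```text
the job is handed in; nothing more can be done
None
```

I handed the job in at about 60 s: all four nuts were tipped over, the scale was zeroed with the pan empty, the nuts were set collar up on the pan, the weight was stored, and the stylus is back on its pad. The judge's result wasn't shown, and I checked the nuts' final places only numerically in the scene image. The stylus was knocked about 30 mm midway, so I found it again and re-gripped it.

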